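Draw the tall test panel from the leaning stack and shingle it in the tray

ROBOT

A 6-joint arm with a two-finger parallel gripper is mounted at the origin on the work surface. World frame = base frame: x ahead of the robot, y to its left, z up, the work surface at z = 0. Lengths are in m, angles in degrees, forces in N, time in s.
With the tool pointing down it reaches from about 0.4 to 0.825 m from the base axis. Payload 7 kg.
Tool frame: the origin (TCP) lies on the mounting face of the last link; the fingertips stand 178 mm ahead of it and the grasp point (between the pads) lies 159 mm ahead of it (ctrl.tip_extent is the distance from the TCP to the fingertips, in m); z points along the fingers, y is the direction in which the jaws open and shut (so a half turn about z gives the same grasp; the last joint's range is limited). The gripper opens to 88 mm and grips with 3 to 60 N. Pads are 19 mm wide; open, the fingers measure 130 mm over their backs; the gripper's body (78 mm by 193 mm) begins 47 mm behind the grasp point.
Start: joints at [-52.878, 20.546, 0.682, 0, -70.136, -16.507], TCP at [0.238, -0.632, 0.405] pointing down, gripper open.
Joint ranges: [-176.03, 176.03], [-82.01, 121.73], [-58.28, 71.71], [-173.87, 95.51], [-174.79, -0.11], [-173.66, 173.66]. Speed limits (degrees/s): [136.94, 136.94, 172.46, 180, 180, 180].

INTERFACE

Orientations are given as [roll, pitch, yaw] about the fixed x, y, z axes, in that order (R = Rz(yaw) Ry(pitch) Rx(roll)).
In Python, from plant import ctrl gives the robot as it stands. The module is installed in compiled form; this text tells all that it offers.
- The arm moves only by the tool carry_out, never from a script. Its argument "moves" is text: rows parted by semicolons, each of 7 numbers parted by spaces: the finger opening in m, from 0 to 0.0876, then the shift along the tool's x, y, z in m, then the turn, a rotation vector about the tool's x, y, z in rad. A call has 1 to 20 rows; each row is the pose to reach, as a shift and turn from the pose commanded when the call began, along the tool's axes at that moment; what a row does not reach only later rows make up. A row lasts 1/10 s, in which the tool goes at most 50 mm and 8.59 degrees, less where a joint would pass 70% of its speed; a pose out of reach is approached as far as the arm can. A call with a gripper value outside its range is refused whole. The fingers move at their own pace and stop on an object; the grip force is fixed at half the most. Time passes only in rows, so rows that repeat a pose let the fingers close. It gives the time, the measured TCP pose, the force and the opening at its end, in the units of the state.
- ctrl.get_obs(): the state, without advancing time (a new reading comes with each control period).
- ctrl.snapshot(name): name is "side" or "top" or "wrist"; returns a dict with "image" (384x512x3 uint8, red, green, blue), "K" (3x3 intrinsics, pixels), "R" (3x3) and "t" (3): a world point X has camera coordinates R X + t. Camera axes: x right, y down, z forward; pixel columns grow to the right and rows downward; lengths in m; the calibration is good to about 2 mm. A picture is of the moment at which its call begins. There is no depth.
- ctrl.close_job(): hands the job in, once; it reports no verdict.
Trained networks look in a picture, given as the dict that the camera call returned (one of the last four; its "shot" number tells which), for a name from the list of things; names that differ only in an ending like _2 or _b are one class to them, and where a whole thing is asked for, a point or a joint stands for the part that bears it (a point fixed in the world has none). Each returns a list of dicts, best first, with "confidence" (0 to 1); they miss things now and then, are a little off and sometimes report something else, mostly with a low value. They report only what shows in the picture. A call takes as long as a camera call. They do not tell look-alikes from the thing itself.
- ctrl.recognise(picture, label): "extent" ([left, top, right, bottom] in pixels, round what is visible of it).
- ctrl.trace(picture, label): "region" (384x512 bool, what is visible of it) and "extent" ([left, top, right, bottom] in pixels, round what is visible of it).
- ctrl.mark_of(picture, label): "at" ([row, column] in pixels: a listed point, or the origin of a listed thing).
The state is a dict: "clock": time; "joint_pos": joint angles; "qvel": joint speeds; "tau": joint torques, N m; "tool_pos": TCP position; "orientation": TCP orientation; "force": force on the tool from outside, world axes, zero at the start; "moment": the same for the moment, N m; "opening": finger opening in m.
Only numpy, scipy, OpenCV 4.12 (cv2) and the standard library are available. Lean on these libraries where they do the work, as an engineer would, in place of code of your own. Each camera call takes 0.05 s, during which the arm holds its last target.

TASK

Draw the tall aluminium panel up out of the leaning stack without toppling the short ones, stand it leaning on the sloped rest with its lower end on the ledge, and let go of it there. Then take it again another way and lay it in the tray as the next shingle of the row, straight and centred, overlapping the second panel just as that one overlaps the first. Never drop it, and leave everything else where it is.

Things in the scene. Friction and masses are not known exactly. Their poses are not given: they have to be found in the camera images.
- tall_mid (a point): Centre of the tall panel: bare aluminium plate 110 mm long, 62 mm wide, 10 mm thick, about 0.2 kg. Its z runs along the length (up the slope, as it starts), y along the width, x through the thickness (towards the robot, as it starts). It stands 42 to 46 mm (along the slope) above the short panels and 52 mm above the rack's back: room to grip it there across its thickness.
- short_a_mid (a point): Centre of a short aluminium panel in the stack, 68 mm long (z), 62 mm wide (y), 10 mm thick (x). Must stay leaning in the rack; shifting back by a panel's thickness when the tall one is gone is normal.
- short_b_mid (a point): The same, 64 mm long, 66 mm wide, 10 mm thick.
- short_c_mid (a point): The same, 66 mm long, 60 mm wide, 10 mm thick; always the foremost of the stack (furthest along the rack's +x).
- rack: Fixed dark steel rack. Origin on the table under its base, x away from its back (roughly towards the robot), z up. Base plate 8 mm thick, 120 mm (x, from -55 to +65 mm) by 90 mm (y); back plate 70 mm wide, 58 mm tall, leaning 18 degrees, its foot at x = -30 mm; low lip 5 mm high at x = 52 to 58 mm.
- rest: Fixed rest: origin on the table, z up, x roughly towards the robot. A black face, 44 mm wide (y) and 62 mm long up its slope, leans 40 degrees from vertical, top towards -x; a panel's sides and upper part stand free of it. A ledge square to the face, 44 mm wide, standing out 16 mm, closes its lower end. Steel foot 110 by 100 by 8 mm.
- rest_seat (a point): Middle of the corner line where the rest's sloping face meets its ledge, 34 mm above the table. Axes as rest. The face runs up from here along (-sin 40, 0, cos 40 degrees); its outward normal is (cos 40, 0, sin 40 degrees).
- rest_mid (a point): Where the tall panel's centre lies when it leans properly on the rest: 55 mm up the face from rest_seat and 5 mm out along the normal. Axes as rest.
- tray: Fixed shallow dark steel tray, 290 mm (x, along the row) by 150 mm (y), rim 12 mm high, 4 mm wall, floor 4 mm above the table. Origin on the table under its centre, z up, x along the row, roughly towards the robot: the row grows towards +x.
- row_a_mid (a point): Centre of the first panel in the tray, 110 mm long (z, pointing along the tray's -x), 52 mm wide (y), 10 mm thick (x, up): it lies flat on the tray floor. Must stay.
- row_b_mid (a point): Centre of the second panel in the tray, 110 by 52 by 10 mm, axes as the first: its +x-side (low) end rests on the tray floor 70 mm beyond the end of the first, its other end lies over the first panel; it slopes 8.4 degrees. Must stay.
- place (a point): Where the tall panel's centre comes to lie as the next shingle, 70 mm beyond the centre of the second panel, on the tray's centre line, 17 mm above the table. There its low end, towards the tray's +x, is on the tray floor, and it slopes up 8.4 degrees towards the tray's -x with its other end over the second panel. Axes as the tray's.
- tall: The same tall panel; origin at the middle of its lower end face (as it starts), axes as tall_mid. It starts in a stack of four panels, never the foremost, all leaning face to face, 18 degrees from vertical, against the rack's back (tops away from the robot), lower ends on the rack's base. A hard knock by a closing finger can tip the panels in front of it.
- mount0: Bystander, to be left alone: black resin cylinder, 32 mm across, 22 mm high; origin on its underside.
- mount1: Bystander, to be left alone: black resin cylinder, 32 mm across, 22 mm high; origin on its underside.
- jar: Bystander, to be left alone: clear jar with white lid, 48 mm across, 50 mm high; origin on its underside.
- weight: Bystander, to be left alone: brass weight, 36 mm across, 54 mm high; origin on its underside.
- wrench: Bystander, to be left alone: steel wrench, lying; origin on its underside.
- brush: Bystander, to be left alone: brush, lying; origin on its underside.
- bin: Bystander, to be left alone: small grey open box 90 by 50 by 30 mm; origin on its underside.
There are look-alikes about, which are no part of the job. What is shaped like the tall but brown or yellow is not meant.

How it is judged:
By the outcome, as a careful person would: the job done as asked, in the order asked, and still so for the second after the job is handed in, with the robot touching nothing.
It also fails if it takes over 59 s, if anything falls off the work surface, if the arm or the gripper's body presses on something with over 40 N, if the wrist force passes 120 N, or if a joint passes its speed limit or range.

## Working session

There is one attempt and no reset: what is moved stays moved. The work goes in short steps, Python scripts to look and compute and a tool call to move; the robot and the scene stay as the last step left them, time stands still between calls to the robot, and variables do not carry over. Pictures are saved under pics/ and viewed, and the job is handed in when it is done.

Besides the shell and the picture viewer there is one more tool, called after "Request:" as a command line: name --argument value ..., lists and objects as JSON in quotes. carry_out: Moves the arm, as the interface text tells. Its arguments: {"type":"object","properties":{"moves":{"type":"string"}},"required":["moves"]}

```bash
mkdir -p pics; ls
cat > h.py <<'E'
import numpy as np, cv2
from plant import ctrl
from scipy.spatial.transform import Rotation as R
def snap(n,fn):
    s=ctrl.snapshot(n); cv2.imwrite('pics/'+fn+'.png',cv2.cvtColor(s['image'],cv2.COLOR_RGB2BGR)); return s
def crop(s,fn,x0,y0,x1,y1,k=4):
    cv2.imwrite('pics/'+fn+'.png',cv2.cvtColor(cv2.resize(s['image'][y0:y1,x0:x1],None,fx=k,fy=k,interpolation=cv2.INTER_CUBIC),cv2.COLOR_RGB2BGR))
def ray(s,rc):
    K,Rm,t=np.array(s['K']),np.array(s['R']),np.array(s['t'])
    d=Rm.T@np.linalg.solve(K,[rc[1],rc[0],1]); c=-Rm.T@t
    return c,d/np.linalg.norm(d)
def tri(obs):
    A=np.zeros((3,3));b=np.zeros(3)
    for s,rc in obs:
        c,d=ray(s,rc);P=np.eye(3)-np.outer(d,d);A+=P;b+=P@c
    X=np.linalg.solve(A,b)
    e=[np.linalg.norm((np.eye(3)-np.outer(d,d))@(X-c)) for c,d in [ray(s,rc) for s,rc in obs]]
    return X,e
def atz(s,rc,z):
    c,d=ray(s,rc); return c+d*(z-c[2])/d[2]
def proj(s,X):
    p=np.array(s['K'])@(np.array(s['R'])@np.array(X)+np.array(s['t'])); return p[:2]/p[2]  # col,row
def state():
    o=ctrl.get_obs(); print({k:np.round(o[k],4).tolist() for k in ['clock','joint_pos','tool_pos','orientation','force','opening']}); return o
E
cat > a.py <<'E'
from h import *
np.set_printoptions(precision=4,suppress=True)
state()
S={n:snap(n,n+'0') for n in ['side','top','wrist']}
for n,s in S.items():
    print(n,'cam',-np.array(s['R']).T@s['t'], 'dir',np.array(s['R'])[2],s['K'][0][0])
    for l in ['tall_mid','short_a_mid','rack','rest','rest_seat','rest_mid','tray','row_a_mid','place','tall','bin','jar','weight']:
        r=ctrl.mark_of(s,l); print(' ',l,[(np.round(q['at'],1).tolist(),round(q['confidence'],2)) for q in r[:4]])
E
python3 a.py
```

```text
pics
{'clock': 0.0, 'joint_pos': [-52.878, 20.5907, 0.633, -0.0216, -70.1335, -16.5088], 'tool_pos': [0.2376, -0.6316, 0.4037], 'orientation': [179.9068, -0.0064, -159.3942], 'force': [0.379, 0.7927, 0.7497], 'opening': 0.0877}
side cam [0.5193 0.8119 0.6796] dir [ 0.0323 -0.7961 -0.6043] 410.09507032353895
  tall_mid [([311.8, 332.6], 0.78), ([262.6, 223.6], 0.77), ([264.1, 362.8], 0.66), ([188.1, 211.8], 0.38)]
  short_a_mid [([271.9, 239.3], 0.67), ([222.1, 292.5], 0.53)]
  rack [([286.9, 249.2], 0.92), ([135.8, 257.4], 0.39)]
  rest [([220.7, 292.8], 0.68), ([196.6, 280.2], 0.41)]
  rest_seat [([208.5, 292.7], 0.68)]
  rest_mid [([197.9, 281.6], 0.7)]
  tray [([168.3, 262.6], 0.75)]
  row_a_mid [([165.7, 235.3], 0.83), ([261.5, 228.0], 0.53), ([267.6, 235.6], 0.16)]
  place [([159.9, 281.1], 0.82), ([270.4, 241.4], 0.23)]
  tall [([254.2, 337.0], 0.93), ([280.8, 238.2], 0.58), ([286.4, 249.7], 0.58), ([295.8, 316.1], 0.57)]
  bin [([134.7, 261.3], 0.89), ([272.3, 247.0], 0.65), ([166.4, 234.6], 0.34)]
  jar [([205.6, 210.6], 0.64)]
  weight [([137.8, 296.8], 0.7)]
top cam [ 0.409
[... 407 characters left out ...]
([201.5, 340.8], 0.58)]
  row_a_mid [([168.4, 335.7], 0.62), ([171.1, 166.9], 0.5), ([148.0, 294.6], 0.28)]
  place [([223.6, 340.5], 0.85), ([235.4, 101.8], 0.42)]
  tall [([242.6, 155.6], 0.98), ([182.9, 170.1], 0.72), ([264.5, 199.9], 0.59), ([196.6, 338.0], 0.28)]
  bin [([196.1, 405.7], 0.96), ([167.9, 337.7], 0.61), ([182.8, 164.0], 0.53)]
  jar [([153.3, 263.4], 0.8), ([166.6, 338.2], 0.55), ([186.1, 167.9], 0.47)]
  weight [([239.3, 411.2], 0.57)]
wrist cam [ 0.1708 -0.6569  0.3825] dir [ 0.2482  0.0953 -0.964 ] 310.16418115717005
  tall_mid []
  short_a_mid []
  rack []
  rest []
  rest_seat []
  rest_mid []
  tray []
  row_a_mid []
  place []
  tall []
  bin []
  jar []
  weight []
```

View pics/side0.png

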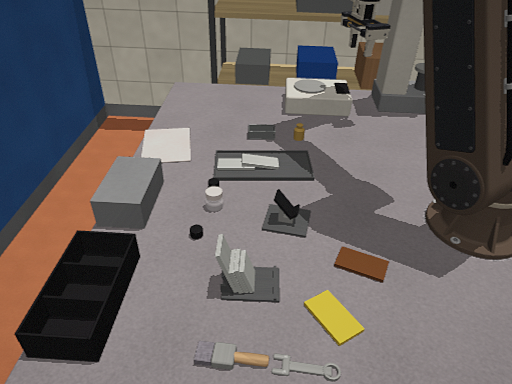

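View pics/top0.png

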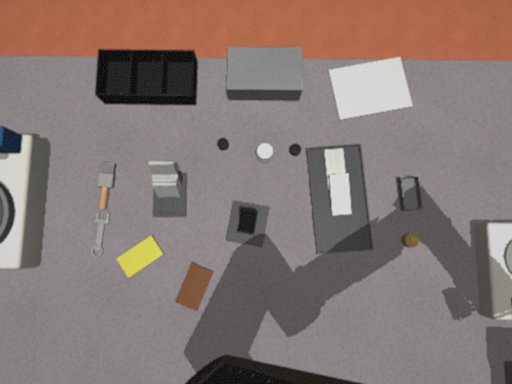

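The side view shows the rack with the leaning stack at about (240,265), the rest at (287,213), and the tray with its row at (262,163). The yellow panel at (333,316) and the brown one at (362,264) are look-alikes. The top view shows the stack at (166,180), the rest at (247,222) and the tray at (340,198). I'll enlarge the stack next.

```bash
cat > b.py <<'E'
from h import *
S={n:ctrl.snapshot(n) for n in ['side','top']}
a=cv2.resize(S['side']['image'][220:310,190:300],None,fx=4,fy=4,interpolation=cv2.INTER_CUBIC)
b=cv2.resize(S['top']['image'][145:230,130:210],None,fx=4.2,fy=4.2,interpolation=cv2.INTER_CUBIC)
h=max(a.shape[0],b.shape[0]);im=np.zeros((h,a.shape[1]+b.shape[1],3),np.uint8);im[:a.shape[0],:a.shape[1]]=a;im[:b.shape[0],a.shape[1]:]=b
cv2.imwrite('pics/stack.png',im[:,:,::-1])
E
python3 b.py
```

```text
(no output)
```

View pics/stack.png

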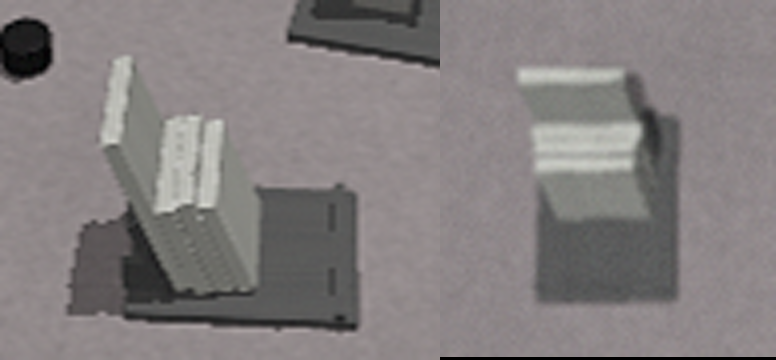

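The tall panel is the rearmost of the stack: it is bare aluminium, with its top at crop (120,60) and the face below it showing. The three short ones stand in front of it. Yellow and brown are ruled out by colour. Next I'll measure the fixtures.

```bash
cat > c.py <<'E'
from h import *
import pickle
np.set_printoptions(precision=4,suppress=True)
S={n:ctrl.snapshot(n) for n in ['side','top']}
pickle.dump(S,open('S0.pkl','wb'))
near={'rack':((287,249),(196,172)),'rest':((221,293),(225,247)),'rest_seat':((208,293),(227,248)),'rest_mid':((198,282),(214,247)),'tray':((168,262),(200,341)),'row_a_mid':((165,235),(168,336)),'row_b_mid':((162,260),(195,340)),'place':((160,281),(223,340)),'tall_mid':((262,223),(172,167)),'tall':((281,238),(183,170))}
for l,(a,b) in near.items():
    o=[]
    for n,g in (('side',a),('top',b)):
        c=[q for q in ctrl.mark_of(S[n],l) if np.hypot(q['at'][0]-g[0],q['at'][1]-g[1])<14]
        if c: o.append((S[n],c[0]['at']))
    if len(o)==2: X,e=tri(o); print(l,X,np.round(e,4))
    else: print(l,len(o))
a=cv2.resize(S['side']['image'][135:245,200:330],None,fx=3,fy=3,interpolation=cv2.INTER_CUBIC)
b=cv2.resize(S['top']['image'][135:260,215:380],None,fx=2.4,fy=2.4,interpolation=cv2.INTER_CUBIC)
h=max(a.shape[0],b.shape[0]);im=np.zeros((h,a.shape[1]+b.shape[1],3),np.uint8);im[:a.shape[0],:a.shape[1]]=a;im[:b.shape[0],a.shape[1]:]=b
cv2.imwrite('pics/rt.png',im[:,:,::-1]); print(im.shape)
E
python3 c.py
```

```text
rack [ 0.55    0.2267 -0.01  ] [0.0031 0.0031]
rest [0.4658 0.0248 0.0022] [0.0033 0.0033]
rest_seat [0.4626 0.0312 0.0493] [0.0064 0.0064]
rest_mid [0.4951 0.0167 0.0727] [0.001 0.001]
tray [ 0.5446 -0.2235  0.0061] [0.001 0.001]
row_a_mid [ 0.6332 -0.2264 -0.0051] [0.0008 0.0008]
row_b_mid [ 0.5592 -0.2294  0.0156] [0.0026 0.0026]
place [ 0.4861 -0.2346  0.0227] [0.001 0.001]
tall_mid [0.6028 0.2319 0.0646] [0.0014 0.0014]
tall [0.5765 0.2344 0.0129] [0.0007 0.0007]
(330, 786, 3)
```

View pics/rt.png

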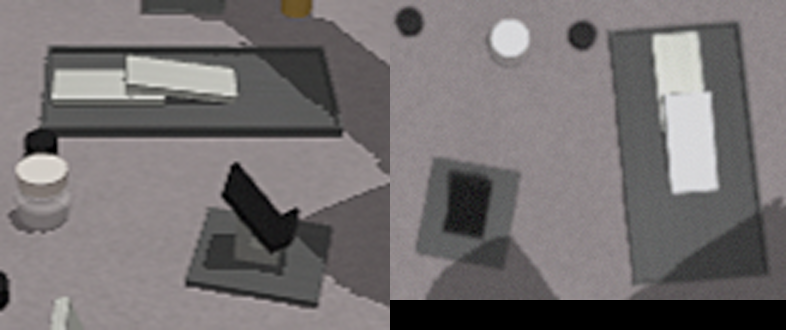

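```bash
cat > d.py <<'E'
from h import *
import pickle
from scipy.optimize import least_squares
np.set_printoptions(precision=4,suppress=True)
S=pickle.load(open('S0.pkl','rb'))
def fit(name,pts,x0):
    # pts: (view,(col,row),(lx,ly,lz))
    def W(p,l):
        c,s=np.cos(p[2]),np.sin(p[2]); return [p[0]+c*l[0]-s*l[1],p[1]+s*l[0]+c*l[1],l[2]]
    f=lambda p: np.concatenate([proj(S[v],W(p,l))-np.array(u) for v,u,l in pts])
    r=least_squares(f,x0,loss='soft_l1'); print(name,r.x[:2],np.degrees(r.x[2])); print(f(r.x).reshape(-1,2).round(1).tolist())
    return r.x
# tray: local x toward robot (world -x)
a,b=.145,.075
# yaw ~180: local +x->world -x, local +y -> world -y (right in top img)
fit('tray',[('top',(306.3,148.3),(-a,-b,.012)),('top',(359.6,144.2),(-a,b,.012)),('top',(372.1,249.2),(a,b,.012)),('top',(316.3,253.3),(a,-b,.012)),
 ('side',(216.7,150.3),(-a,b,.012)),('side',(308,150.3),(a,b,.012)),('side',(313.7,177.7),(a,-b,.012)),('side',(213.7,178.3),(-a,-b,.012))],[.55,-.225,3.14])
for a,b in ((.055,.05),(.05,.055)):
  fit('rest',[('top',(233.3,200.4),(-a,-b,.008)),('top',(269.2,206.3),(-a,b,.008)),('top',(262.1,247.5),(a,b,.008)),('top',(225.4,240.4),(a,-b,.008)),
 ('side',(269,204),(-a,b,.008)),('side',(310.7,210.3),(a,b,.008)),('side',(306,235),(a,-b,.008)),('side',(262.3,228.3),(-a,-b,.008))],[.47,.025,3.14])
fit('rack',[('top',(153.1,216.4),(.065,-.045,.008)),('top',(187.1,216.4),(.065,.045,.008)),('top',(187.1,172.6),(-.055,.045,.008)),
 ('side',(279.2,301.2),(.065,-.045,.008)),('side',(279.2,267),(.065,.045,.008)),('side',(221,297.5),(-.055,-.045,.008))],[.56,.22,3.14])
E
python3 d.py
```

```text
tray [ 0.5436 -0.2228] 185.0526831087592
[[-0.7, -0.4], [0.4, -0.4], [0.4, 1.0], [-0.3, 1.3], [-1.2, -0.1], [-0.3, 0.2], [0.8, 0.0], [-0.8, -0.7]]
rest [0.4722 0.0216] 170.81851252366926
[[-0.6, 0.1], [-0.0, 0.5], [0.2, -0.2], [-0.1, 0.4], [0.1, -0.6], [0.0, -0.4], [0.0, 0.5], [-1.0, -0.2]]
rest [0.4715 0.0214] 171.00035551649663
[[-2.7, 1.9], [1.5, 2.8], [2.5, -1.5], [-1.4, -1.4], [2.5, -1.4], [-1.5, -2.0], [-1.9, 1.4], [0.9, 1.5]]
rack [0.5534 0.2327] 181.2153350939163
[[-0.2, 0.5], [-0.8, 0.2], [-0.2, 0.1], [0.2, -1.3], [-0.2, -0.1], [-0.7, -0.2]]
```

```bash
cat >> h.py <<'E'
np.set_printoptions(precision=4,suppress=True)
def Rot(o=None):
    o=o or ctrl.get_obs(); return R.from_euler('xyz',o['orientation'],degrees=True).as_matrix()
def plan(p,M):
    """row (shift, rotvec in tool axes) from present measured pose to world TCP p, rotation M"""
    o=ctrl.get_obs();R0=Rot(o);sh=R0.T@(np.array(p)-o['tool_pos']);rv=R.from_matrix(R0.T@M).as_rotvec()
    print('row',sh.round(4),rv.round(4),'dist',np.linalg.norm(sh).round(3),'ang',np.degrees(np.linalg.norm(rv)).round(1),'rows>=',int(np.ceil(max(np.linalg.norm(sh)/.05,np.degrees(np.linalg.norm(rv))/8.59)))) 
    return sh,rv
def axes(y,z):
    z=np.array(z,float);z/=np.linalg.norm(z);y=np.array(y,float);y-=z*(y@z);y/=np.linalg.norm(y);return np.c_[np.cross(y,z),y,z]
E
python3 -c "
from h import *
print(Rot()); s=ctrl.snapshot('wrist'); o=ctrl.get_obs(); print(Rot().T@(-s['R'].T@s['t']-o['tool_pos']), s['R']@Rot())
plan([.48,-.16,.42],axes([-1,0,0],[0,0,-1]))"
```

```text
[[-0.936  -0.352   0.    ]
 [-0.352   0.936   0.0001]
 [-0.      0.     -1.    ]]
[ 0.0714 -0.0002  0.0214] [[-0.0004  1.     -0.0005]
 [-0.964  -0.0005 -0.266 ]
 [-0.266   0.0004  0.964 ]]
row [-0.393   0.3562 -0.0153] [ 0.    -0.    -1.211] dist 0.531 ang 69.4 rows>= 11
```

Request:
carry_out --moves "0.0876 -0.393 0.356 -0.015 0 0 -1.211;0.0876 -0.393 0.356 -0.015 0 0 -1.211;0.0876 -0.393 0.356 -0.015 0 0 -1.211;0.0876 -0.393 0.356 -0.015 0 0 -1.211;0.0876 -0.393 0.356 -0.015 0 0 -1.211;0.0876 -0.393 0.356 -0.015 0 0 -1.211;0.0876 -0.393 0.356 -0.015 0 0 -1.211;0.0876 -0.393 0.356 -0.015 0 0 -1.211;0.0876 -0.393 0.356 -0.015 0 0 -1.211;0.0876 -0.393 0.356 -0.015 0 0 -1.211;0.0876 -0.393 0.356 -0.015 0 0 -1.211;0.0876 -0.393 0.356 -0.015 0 0 -1.211;0.0876 -0.393 0.356 -0.015 0 0 -1.211;0.0876 -0.393 0.356 -0.015 0 0 -1.211"

```text
clock: 4.75
tool_pos: [0.4798, -0.1607, 0.4196]
orientation: [180.0, -0.0, -90.0]
force: [-0.3, -0.5, -0.6]
opening: 0.0878
```

```bash
cat > e.py <<'E'
from h import *
import pickle
s=snap('wrist','w1'); o=state(); pickle.dump((s,o),open('w1.pkl','wb'))
plan([.49,.12,.40],axes([-1,0,0],[0,0,-1]))
E
python3 e.py
```

```text
{'clock': 4.8, 'joint_pos': [3.7329, 3.8845, -18.8871, 0.0022, -67.2377, -3.7907], 'tool_pos': [0.4797, -0.1609, 0.4196], 'orientation': [179.9908, -0.0026, -90.057], 'force': [-0.0202, 0.6123, -0.0301], 'opening': 0.0876}
row [-0.2809 -0.01    0.0196] [ 0.0002 -0.     -0.001 ] dist 0.282 ang 0.1 rows>= 6
```

View pics/w1.png

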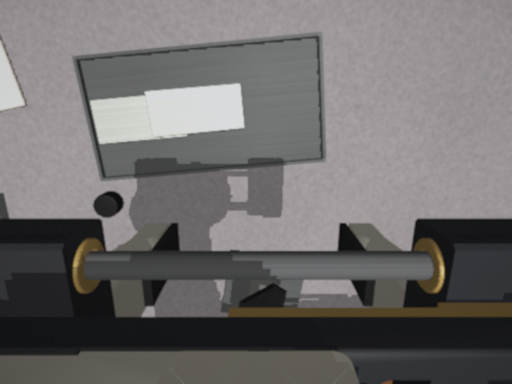

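Request:
carry_out --moves "0.0876 -0.281 -0.01 0.02 0 0 0;0.0876 -0.281 -0.01 0.02 0 0 0;0.0876 -0.281 -0.01 0.02 0 0 0;0.0876 -0.281 -0.01 0.02 0 0 0;0.0876 -0.281 -0.01 0.02 0 0 0;0.0876 -0.281 -0.01 0.02 0 0 0;0.0876 -0.281 -0.01 0.02 0 0 0;0.0876 -0.281 -0.01 0.02 0 0 0;0.0876 -0.281 -0.01 0.02 0 0 0"

```text
clock: 5.7
tool_pos: [0.4902, 0.1196, 0.3997]
orientation: [180.0, -0.0, -90.1]
force: [-0.3, 0.0, 0.4]
opening: 0.0875
```

The wrist view shows the tray outline with corners at (75,58), (321,34), (325,160) and (103,180). The second panel spans about (146,92) to (244,130).

```bash
cat > e.py <<'E'
from h import *
import pickle
s=snap('wrist','w2'); o=state(); pickle.dump((s,o),open('w2.pkl','wb'))
crop(s,'w2c',100,20,400,220,2.6)
s=pickle.load(open('w1.pkl','rb'))[0];crop(s,'w1c',65,20,335,200,2.9)
E
python3 e.py
```

```text
{'clock': 5.75, 'joint_pos': [36.0466, 4.5585, -20.8333, 0.0026, -64.6074, -36.1489], 'tool_pos': [0.4902, 0.1195, 0.3998], 'orientation': [-179.998, -0.0014, -90.1011], 'force': [0.271, 0.0241, 1.0744], 'opening': 0.0874}
```

View pics/w2.png

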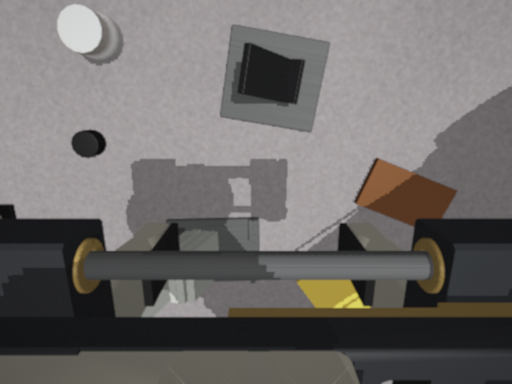

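View pics/w1c.png

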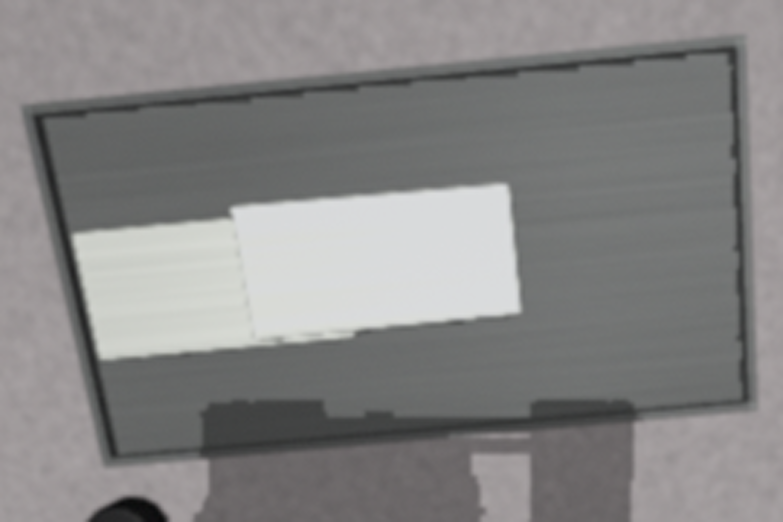

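View pics/w2c.png

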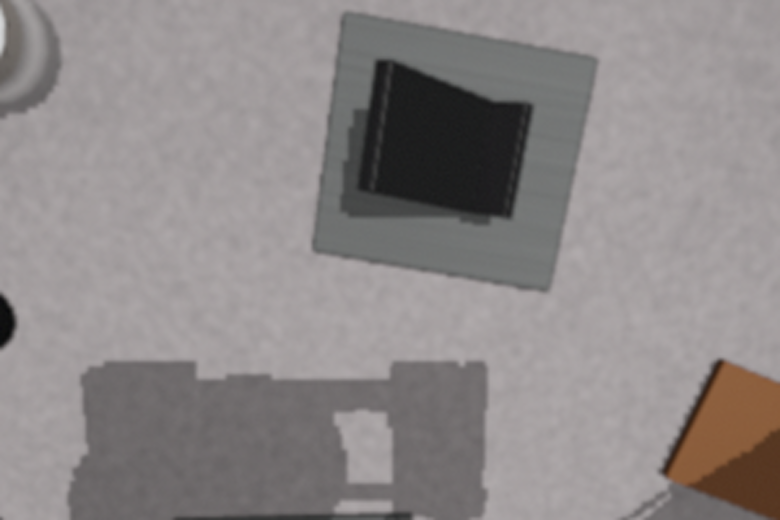

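Request:
carry_out --moves "0.0876 -0.24 -0.03 0 0 0 0;0.0876 -0.24 -0.03 0 0 0 0;0.0876 -0.24 -0.03 0 0 0 0;0.0876 -0.24 -0.03 0 0 0 0;0.0876 -0.24 -0.03 0 0 0 0;0.0876 -0.24 -0.03 0 0 0 0;0.0876 -0.24 -0.03 0 0 0 0;0.0876 -0.24 -0.03 0 0 0 0"

```text
clock: 6.55
tool_pos: [0.5204, 0.3593, 0.3997]
orientation: [180.0, -0.0, -90.1]
force: [0.0, -0.7, -0.5]
opening: 0.0878
```

```bash
cat > e.py <<'E'
from h import *
import pickle
s=snap('wrist','w3'); o=state(); pickle.dump((s,o),open('w3.pkl','wb'))
crop(s,'w3c',100,20,300,170,3.8)
E
python3 e.py
```

```text
{'clock': 6.6, 'joint_pos': [52.2703, 16.7349, -5.4442, 0.0012, -67.8147, -52.3676], 'tool_pos': [0.5204, 0.3592, 0.4], 'orientation': [-179.9953, 0.0043, -90.0968], 'force': [-1.0061, -0.256, 1.1954], 'opening': 0.0876}
```

View pics/w3.png

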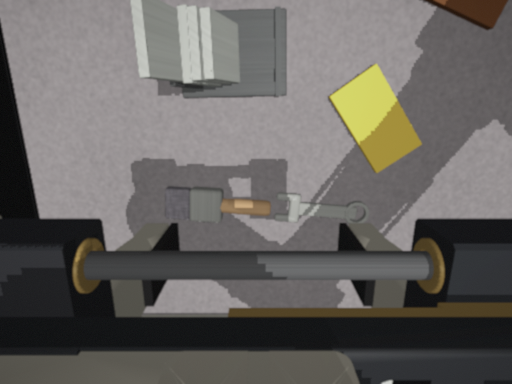

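View pics/w3c.png

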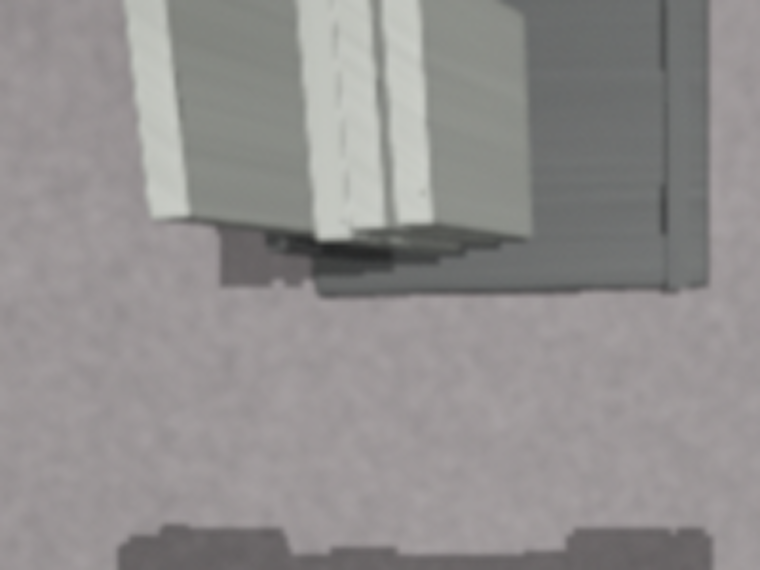

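The w3 view shows the stack: the tall panel's top edge runs from (134,5) to (150,77), and the rack base's near corners are at (184,98) and (286,95). I'll fit poses from all views.

```bash
cat > d2.py <<'E'
from h import *
import pickle
from scipy.optimize import least_squares
S=pickle.load(open('S0.pkl','rb'))
for k in ('w1','w2','w3'): S[k]=pickle.load(open(k+'.pkl','rb'))[0]
def W(p,l):
    c,s=np.cos(p[2]),np.sin(p[2]); l=np.asarray(l,float); return np.array([p[0]+c*l[0]-s*l[1],p[1]+s*l[0]+c*l[1],l[2]])
def fit(name,pts,x0,wt={'side':1,'top':1}):
    f=lambda p: np.concatenate([(proj(S[v],W(p,l(p) if callable(l) else l))-np.array(u)) for v,u,l in pts])
    r=least_squares(f,x0,loss='soft_l1'); print(name,r.x[:2],np.degrees(r.x[2]),r.x[3:])
    for (v,u,l),e in zip(pts,f(r.x).reshape(-1,2)): print('  ',v,e.round(1),end='')
    print(); return r.x
def sc(k,o,l): return [(c/k+o[0],r/k+o[1]) for c,r in l]
P={}
a,b=.145,.075
cs=[(-a,b,.012),(a,b,.012),(a,-b,.012),(-a,-b,.012)]
pts=[('w1',u,l) for u,l in zip(sc(2.9,(65,20),[(22,105),(742,36),(755,407),(105,463)]),cs)]
pts+=[('top',u,l) for u,l in zip([(359.6,144.2),(372.1,249.2),(316.3,253.3),(306.3,148.3)],cs)]
pts+=[('side',u,l) for u,l in zip([(216.7,150.3),(308,150.3),(313.7,177.7),(213.7,178.3)],cs)]
P['tray']=fit('tray',pts,[.55,-.225,3.2])
# row_b top-face corners in tray frame: centre(xb,yb,zc), slope
th=np.radians(8.4)
def rb(p,i,j):
    # low end at +x ; top face ; z of low end bottom .004
    ux=np.array([np.cos(th),0,-np.sin(th)]); n=np.array([np.sin(th),0,np.cos(th)])
    bot=np.array([p[0],p[1],0.]) # unused
    return ux*i*.055+n*.005
c1=P['tray'][2]
def f(q):
    r=[]
    ux=np.array([np.cos(th),0,-np.sin(th)]); n=np.array([np.sin(th),0,np.cos(th)])
    for u,(i,j) in zip(sc(2.9,(65,20),[(231,206),(509,183),(521,313),(252,340)]),[(-1,1),(1,1),(1,-1),(-1,-1)]):
        Rz=R.from_euler('z',q[2]).as_matrix()
        X=W(P['tray'],[q[0],q[1],.017]) + R.from_euler('z',c1+q[2]).as_matrix()@(ux*i*.055+n*.005+np.array([0,j*.026,0]))
        r.append(proj(S['w1'],X)-np.array(u))
    return np.concatenate(r)
r=least_squares(f,[0,0,0]); print('row_b in tray frame',r.x[:2],np.degrees(r.x[2]),f(r.x).round(1)); 
Rb=W(P['tray'],[r.x[0],r.x[1],.017]); pl=W(P['tray'],[r.x[0]+.07,0,.017]); print('rowb',Rb,'place',pl); P['rb_local']=r.x
a,b=.055,.05; s4,c4=np.sin(np.radians(40)),np.cos(np.radians(40))
cs=[(-a,b,.008),(a,b,.008),(a,-b,.008),(-a,-b,.008)]
pts=[('w2',u,l) for u,l in zip(sc(2.6,(100,20),[(343,13),(597,58),(549,291),(313,250)]),cs)]
pts+=[('top',u,l) for u,l in zip([(269.2,206.3),(262.1,247.5),(225.4,240.4),(233.3,200.4)],cs)]
pts+=[('side',u,l) for u,l in zip([(269,204),(310.7,210.3),(306,235),(262.3,228.3)],cs)]
w2=sc(2.6,(100,20),[(492,100),(391,62),(374,192)])
pts+=[('w2',w2[0],lambda p:(p[3],.022,.034)),('w2',w2[1],lambda p:(p[3]-.062*s4,.022,.034+.062*c4)),('w2',w2[2],lambda p:(p[3]-.062*s4,-.022,.034+.062*c4))]
P['rest']=fit('rest',pts,[.47,.025,3,.02])
print('seat',W(P['rest'],(P['rest'][3],0,.034)),'rest_mid',W(P['rest'],(P['rest'][3]-.055*s4+.005*c4,0,.034+.055*c4+.005*s4)))
pts=[('top',(153.1,216.4),(.065,-.045,.008)),('top',(187.1,216.4),(.065,.045,.008)),('top',(187.1,172.6),(-.055,.045,.008)),
 ('side',(279.2,301.2),(.065,-.045,.008)),('side',(279.2,267),(.065,.045,.008)),('side',(221,297.5),(-.055,-.045,.008)),
 ('w3',(286.3,95),(.065,-.045,.008)),('w3',(184.2,97.9),(-.055,-.045,.008)),('w3',(285.5,9.5),(.065,.045,.008))]
P['rack']=fit('rack',pts,[.56,.22,3.14])
# tall
th=np.radians(18); zt=np.array([-np.sin(th),0,np.cos(th)]); xt=np.array([np.cos(th),0,np.sin(th)])
def T(q,x,y,z): # in world; q: bx, dy, yaw (rel rack)
    l=xt*(x+.005)+zt*z+R.from_euler('z',0).as_matrix()@np.array([0,y,0]); l=R.from_euler('z',q[2]).as_matrix()@l
    return W(P['rack'],l+[q[0],q[1],.008])
tp=[('w3',(139.5,77.4),(-.005,-.031,.11)),('w3',(149.5,77.4),(.005,-.031,.11)),('w3',(134,4.5),(-.005,.031,.11)),('w3',(143,1),(.005,.031,.11)),
 ('side',(215.3,255.3),(-.005,-.031,.11)),('side',(219.8,256.5),(.005,-.031,.11)),('side',(223,234.3),(.005,.031,.11)),('side',(218.5,234.5),(-.005,.031,.11))]
g=lambda q:np.concatenate([proj(S[v],T(q,*l))-np.array(u) for v,u,l in tp])
r=least_squares(g,[-.03,0,0],loss='soft_l1'); print('tall bx,dy,yaw',r.x[:2],np.degrees(r.x[2]),g(r.x).reshape(-1,2).round(1).tolist())
P['tall']=r.x
print('tall mid',T(r.x,0,0,.055),'top',T(r.x,0,0,.11))
pickle.dump(P,open('P.pkl','wb'))
E
python3 d2.py
```

```text
tray [ 0.5444 -0.2242] 184.98289860551765 []
   w1 [-1. -0.]   w1 [ 2.2 -0.5]   w1 [1.5 2. ]   w1 [-0.7  2.2]   top [ 1.  -0.6]   top [0.8 0.8]   top [0.2 1. ]   top [-0.1 -0.7]   side [-1.4 -0.4]   side [-0.5 -0. ]   side [ 0.5 -0.2]   side [-1. -1.]
row_b in tray frame [-0.0088  0.0025] -0.09969270166701116 [-0.5 -0.1  0.   0.1  0.2  0.1  0.3 -0.1]
rowb [ 0.5533 -0.226   0.017 ] place [ 0.4834 -0.2296  0.017 ]
rest [0.4727 0.022 ] 170.7069968127118 [0.0119]
   w2 [-0.5 -1.3]   w2 [ 1.5 -0.8]   w2 [1.1 1. ]   w2 [-0.7  1.5]   top [-0.1  0.3]   top [ 0.  -0.4]   top [-0.2  0.2]   top [-0.7 -0.1]   side [-0.1 -0.5]   side [-0.2 -0.3]   side [-0.2  0.6]   side [-1.3 -0.2]   w2 [0.6 0.1]   w2 [ 0.1 -0.9]   w2 [-0.7  0.8]
seat [0.461  0.0239 0.034 ] rest_mid [0.4921 0.0188 0.0793]
rack [0.5538 0.2339] 181.34803298310922 []
   top [-0.6  0.4]   top [-1.2  0. ]   top [-0.7 -0. ]   side [ 0.1 -0.9]   side [-0.4  0.2]   side [-0.9  0.3]   w3 [0.5 0.3]   w3 [-2.3  0.2]   w3 [ 1.2 -2.5]
tall bx,dy,yaw [-0.0284 -0.0041] -2.3036631472211133 [[-0.1, 3.7], [0.4, 3.6], [-1.7, -10.0], [0.4, -7.7], [-0.7, 2.0], [-0.3, 0.0], [1.0, -0.0], [0.8, 0.6]]
tall mid [0.5943 0.2385 0.0619] top [0.6113 0.2382 0.1142]
```

```bash
cat > d3.py <<'E'
exec(open('d2.py').read().split("P={}")[0])
P=pickle.load(open('P.pkl','rb'))
a,b=.145,.075
cs=[(-a,b,.012),(a,b,.012),(a,-b,.012),(-a,-b,.012)]
hs=lambda l:[(c-.35,r-.35) for c,r in l]
pts=[('w1',u,l) for u,l in zip(hs(sc(2.9,(65,20),[(22,105),(742,36),(755,407),(105,463)])),cs)]
pts+=[('w1',u,l) for u,l in zip(hs(sc(2.9,(65,20),[(38,118),(734,49),(747,402),(116,454)])),[(-a+.004,b-.004,.012),(a-.004,b-.004,.012),(a-.004,-b+.004,.012),(-a+.004,-b+.004,.012)])]
print(cs[0],proj(S['w1'],W(P['tray'],cs[0])))
t=fit('tray w1',pts,[.55,-.225,3.2])
def fz(q):
    return np.concatenate([proj(S['w1'],W(q[:3],[l[0],l[1],l[2]-q[3]]))-np.array(u) for v,u,l in pts])
r=least_squares(fz,[.55,-.225,3.2,0]);print('with dz',r.x[:2],np.degrees(r.x[2]),r.x[3],fz(r.x).reshape(-1,2).round(1).tolist())
q=r.x
th=np.radians(8.4);ux=np.array([np.cos(th),0,-np.sin(th)]); n=np.array([np.sin(th),0,np.cos(th)])
for rows,slope,hw,zc,nm in (([(231,206),(509,183),(521,313),(252,340)],1,.026,.017,'b'),):
  def f(p):
    o=[]
    for u,(i,j) in zip(hs(sc(2.9,(65,20),rows)),[(-1,1),(1,1),(1,-1),(-1,-1)]):
        X=W(q[:3],[p[0],p[1],zc-q[3]])+R.from_euler('z',q[2]+p[2]).as_matrix()@(ux*i*.055+n*.005+np.array([0,j*hw,0])); o.append(proj(S['w1'],X)-np.array(u))
    return np.concatenate(o)
  r2=least_squares(f,[0,0,0]);print('row b local',r2.x[:2],np.degrees(r2.x[2]),f(r2.x).round(1))
# row a: far end corners, z=.014
for u,j in zip(hs(sc(2.9,(65,20),[(71,235),(99,361)])),(1,-1)):
    X=atz(S['w1'],(u[1],u[0]),.014-q[3]); d=X-W(q[:3],[0,0,0]); print('row a far corner local',R.from_euler('z',-q[2]).as_matrix()@d)
zt=0
# tall refit
th=np.radians(18); zt=np.array([-np.sin(th),0,np.cos(th)]); xt=np.array([np.cos(th),0,np.sin(th)])
def T(q,x,y,z):
    l=xt*(x+.005)+zt*z+np.array([0,y,0]); l=R.from_euler('z',q[2]).as_matrix()@l
    return W(P['rack'],l+[q[0],q[1],.008])
tp=[('w3',(139.2,77.0),(-.005,-.031,.11)),('w3',(149.2,77.0),(.005,-.031,.11)),
 ('side',(215.3,255.3),(-.005,-.031,.11)),('side',(219.8,256.5),(.005,-.031,.11)),('side',(223,234.3),(.005,.031,.11)),('side',(218.5,234.5),(-.005,.031,.11))]
# top: crop 4.2 off (130,145), x 440
tp+=[('top',((c-440)/4.2+130,r/4.2+145),l) for (c,r),l in zip([(518,69),(624,68),(631,80),(523,83)],[(-.005,-.031,.11),(-.005,.031,.11),(.005,.031,.11),(.005,-.031,.11)])]
g=lambda q:np.concatenate([proj(S[v],T(q,*l))-np.array(u) for v,u,l in tp])
r=least_squares(g,[-.03,0,0],loss='soft_l1'); print('tall bx,dy,yaw',r.x[:2],np.degrees(r.x[2]),g(r.x).reshape(-1,2).round(1).tolist())
P['tall']=r.x; P['tray_w1']=q; P['place']=None
print('tall mid',T(r.x,0,0,.055),'top',T(r.x,0,0,.11))
pickle.dump(P,open('P.pkl','wb'))
E
python3 d3.py
```

```text
(-0.145, 0.075, 0.012) [71.6155 56.1778]
tray w1 [ 0.545  -0.2247] 185.05661711498297 []
   w1 [-1.3  0. ]   w1 [ 1.9 -0.8]   w1 [1.5 1.8]   w1 [-0.8  2.3]   w1 [-2.5 -1.1]   w1 [ 1.3 -1.1]   w1 [1.  0.6]   w1 [-2.2  2.1]
with dz [ 0.5457 -0.2253] 185.01091181198063 0.005919106583506243 [[1.0, 0.2], [0.3, -0.0], [-0.1, 0.6], [0.7, 0.7], [-0.4, -1.0], [-0.3, -0.4], [-0.6, -0.5], [-0.7, 0.6]]
row b local [-0.0091  0.0018] -0.14844045414253834 [ 0.2  0.1 -0.7  0.5 -0.5 -0.1  0.9 -0.6]
row a far corner local [-0.1371  0.0238  0.0081]
row a far corner local [-0.1372 -0.0288  0.0081]
tall bx,dy,yaw [-0.0296  0.0003] 0.05227129528559841 [[-0.2, 0.2], [0.2, -0.5], [-0.5, 0.9], [-0.1, -1.3], [-0.1, -1.2], [-0.3, -0.5], [-0.0, 0.2], [-0.2, 0.1], [-2.2, 0.7], [-1.6, 0.3]]
tall mid [0.5956 0.2346 0.0619] top [0.6126 0.235  0.1142]
```

```bash
cat > k.py <<'E'
from h import *
from scipy.optimize import least_squares
D=[([20.5907,.633],[.2376,-.6316,.4037]),([3.8845,-18.8871],[.4797,-.1609,.4196]),([4.5585,-20.8333],[.4902,.1195,.3998]),([16.7349,-5.4442],[.5204,.3592,.4])]
def f(p):
    a1,L2,L3,a3,h=p;o=[]
    for (q2,q3),X in D:
        A,B=np.radians(q2),np.radians(q2-q3); r=np.sqrt(X[0]**2+X[1]**2-.1918**2)
        o+=[a1+L2*np.sin(A)+L3*np.cos(B)+a3*np.sin(B)-r, h+L2*np.cos(A)-L3*np.sin(B)+a3*np.cos(B)-X[2]]
    return np.array(o)
r=least_squares(f,[0,.4,.4,0,.2]); print(r.x,f(r.x))
f0=lambda p:np.r_[f(p),0.1*p[3]]
r=least_squares(f0,[0,.4,.4,0,.2]); print(r.x,f(r.x))
E
python3 k.py
cat > g.py <<'E'
from h import *
import pickle
P=pickle.load(open('P.pkl','rb')); rk=P['rack']; t=P['tall']
Rk=R.from_euler('z',rk[2]+t[2]).as_matrix(); a=np.radians(18)
zt=Rk@[-np.sin(a),0,np.cos(a)]; xt=Rk@[np.cos(a),0,np.sin(a)]
# centre of lower end
from math import *
B=np.array([rk[0],rk[1],0])+R.from_euler('z',rk[2]).as_matrix()@np.array([t[0],t[1],.008])+xt*.005
M=axes(xt,-zt)
G=B+zt*.092; print('G',G,'B',B)
if __name__=='__main__':
    import sys
    up=float(sys.argv[1]); plan(G+zt*(.159+up),M)
E
python3 g.py .07
```

```text
[ 0.0012  0.6015  0.461   0.003  -0.0049] [ 0.0001  0.     -0.      0.      0.0001  0.     -0.0001 -0.    ]
[ 0.002   0.6009  0.4613  0.0004 -0.0018] [ 0.0001  0.      0.      0.      0.      0.     -0.0002 -0.    ]
G [0.6071 0.2349 0.097 ] B [0.5786 0.2342 0.0095]
row [ 0.1223 -0.1576  0.0851] [-0.3142  0.0042 -0.0259] dist 0.217 ang 18.1 rows>= 5
```

Request:
carry_out --moves "0.0876 0.122 -0.158 0.06 -0.314 0.004 -0.026;0.0876 0.122 -0.158 0.06 -0.314 0.004 -0.026;0.0876 0.122 -0.158 0.06 -0.314 0.004 -0.026;0.08 0.122 -0.158 0.06 -0.314 0.004 -0.026;0.07 0.122 -0.158 0.06 -0.314 0.004 -0.026;0.06 0.122 -0.158 0.085 -0.314 0.004 -0.026;0.05 0.122 -0.158 0.085 -0.314 0.004 -0.026;0.05 0.122 -0.158 0.085 -0.314 0.004 -0.026;0.05 0.122 -0.158 0.085 -0.314 0.004 -0.026"

```text
clock: 7.5
tool_pos: [0.678, 0.2389, 0.3166]
orientation: [162.1, 0.0, -88.5]
force: [-0.8, 0.4, -0.6]
opening: 0.0509
```

```bash
cat > e.py <<'E'
from h import *
import pickle,sys
n=sys.argv[1]
s=snap('wrist',n); o=state(); pickle.dump((s,o),open(n+'.pkl','wb'))
E
python3 e.py w4; python3 g.py 0
```

```text
{'clock': 7.55, 'joint_pos': [32.1265, 33.468, 12.5641, -9.0705, -84.6372, -28.4869], 'tool_pos': [0.678, 0.2392, 0.3167], 'orientation': [162.1399, 0.0648, -88.4548], 'force': [-0.2227, -0.2455, 0.5082], 'opening': 0.0501}
G [0.6071 0.2349 0.097 ] B [0.5786 0.2342 0.0095]
row [ 0.0026 -0.0001  0.0718] [-0.0024  0.0003  0.0028] dist 0.072 ang 0.2 rows>= 2
```

View pics/w4.png

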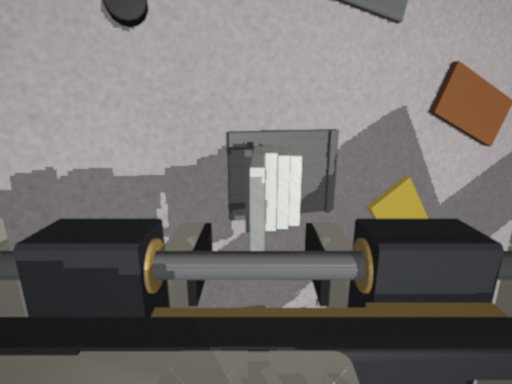

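The wrist view shows the tall panel's top edge at columns 249–265, midway between the pads (211 and 305). I'll descend now.

Request:
carry_out --moves "0.05 0.003 0 0.03 -0.002 0 0.003;0.05 0.003 0 0.055 -0.002 0 0.003;0.05 0.003 0 0.072 -0.002 0 0.003;0.05 0.003 0 0.072 -0.002 0 0.003;0.05 0.003 0 0.072 -0.002 0 0.003"

```text
clock: 8.05
tool_pos: [0.6563, 0.2358, 0.2477]
orientation: [162.0, -0.0, -88.6]
force: [0.9, 0.6, -0.1]
opening: 0.0497
```

```bash
cat > e2.py <<'E'
from h import *
import pickle,sys
n=sys.argv[1]
s=ctrl.snapshot('wrist'); s2=ctrl.snapshot('side'); o=state(); pickle.dump((s,s2,o),open(n+'.pkl','wb'))
x,y=[int(v) for v in sys.argv[2:4]]
a=cv2.resize(s['image'],(480,360)); b=cv2.resize(s2['image'][y-60:y+60,x-52:x+53],(315,360),interpolation=cv2.INTER_CUBIC)
cv2.imwrite('pics/%s.png'%n,np.hstack([a,b])[:,:,::-1])
E
python3 e2.py w5 240 245;python3 g.py 0
```

```text
{'clock': 8.15, 'joint_pos': [32.7515, 34.8162, 5.5425, -9.516, -76.3628, -27.8567], 'tool_pos': [0.6567, 0.2357, 0.2481], 'orientation': [162.0501, 0.0134, -88.6278], 'force': [0.3613, 0.5869, 0.1014], 'opening': 0.0502}
G [0.6071 0.2349 0.097 ] B [0.5786 0.2342 0.0095]
row [-0.0004  0.0005  0.    ] [-0.0009  0.0004 -0.0004] dist 0.001 ang 0.1 rows>= 1
```

View pics/w5.png

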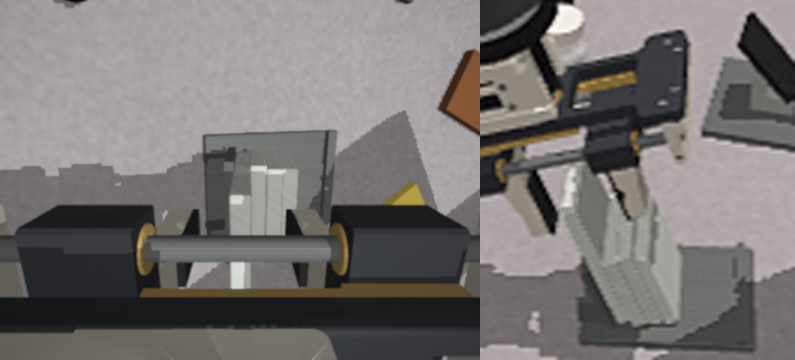

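The tall panel is centred between the pads (237 against 238 of 480) and the front fingertip is just above the short panels. I'll close slowly.

Request:
carry_out --moves "0.04 0 0 0 0 0 0;0.03 0 0 0 0 0 0;0.024 0 0 0 0 0 0;0.02 0 0 0 0 0 0;0.017 0 0 0 0 0 0;0.015 0 0 0 0 0 0;0.0135 0 0 0 0 0 0;0.0125 0 0 0 0 0 0;0.0115 0 0 0 0 0 0;0.0105 0 0 0 0 0 0;0.0095 0 0 0 0 0 0;0.008 0 0 0 0 0 0;0.005 0 0 0 0 0 0;0.003 0 0 0 0 0 0;0 0 0 0 0 0 0"

```text
clock: 9.65
tool_pos: [0.6559, 0.2352, 0.2462]
orientation: [161.9, -0.0, -88.7]
force: [-1.0, 0.2, 0.3]
opening: 0.0099
```

```bash
python3 e2.py w6 240 245
```

```text
{'clock': 9.75, 'joint_pos': [32.7387, 34.905, 5.4092, -9.559, -76.3122, -27.8537], 'tool_pos': [0.6559, 0.2352, 0.2462], 'orientation': [161.8857, -0.0469, -88.666], 'force': [-0.3825, 0.4359, -0.5594], 'opening': 0.0096}
```

View pics/w6.png

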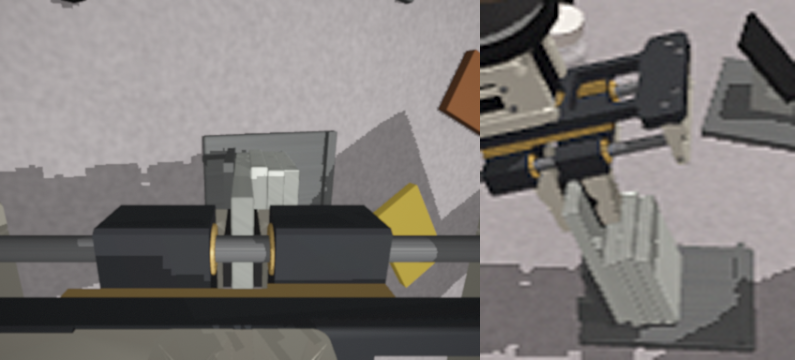

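Gripped (opening 9.9 mm) and the stack is undisturbed. I'll draw it up along the slope.

Request:
carry_out --moves "0 0 0 -0.004 0 0 0;0 0 0 -0.01 0 0 0;0 0 0 -0.018 0 0 0;0 0 0 -0.026 0 0 0;0 0 0 -0.034 0 0 0;0 0 0 -0.042 0 0 0;0 0 0 -0.05 0 0 0;0 0 0 -0.058 0 0 0;0 0 0 -0.066 0 0 0;0 0 0 -0.074 0 0 0;0 0 0 -0.082 0 0 0;0 0 0 -0.095 0 0 0;0 0 0 -0.11 0 0 0;0 0 0 -0.125 0 0 0;0 0 0 -0.125 0 0 0"

```text
clock: 11.25
tool_pos: [0.6958, 0.2362, 0.3679]
orientation: [162.1, 0.0, -88.7]
force: [-0.6, 0.5, -1.8]
opening: 0.0103
```

```bash
python3 e2.py w7 240 235
```

```text
{'clock': 11.35, 'joint_pos': [31.2563, 33.2252, 18.4545, -8.9025, -91.032, -28.8577], 'tool_pos': [0.6948, 0.2362, 0.3651], 'orientation': [161.9079, -0.0158, -88.676], 'force': [-0.0255, 0.0422, -3.0219], 'opening': 0.0098}
```

View pics/w7.png

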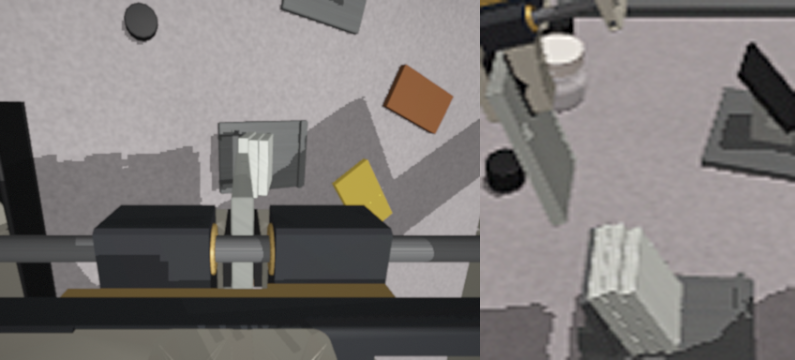

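The short panels have settled back against the rack (side crop around (635,280)), still leaning, and the tall panel is clear. Next I'll plan the rest placement and check the jar and mount clearance.

```bash
cat > r.py <<'E'
from h import *
import pickle,sys
P=pickle.load(open('P.pkl','rb')); p=P['rest']; s4,c4=np.sin(np.radians(40)),np.cos(np.radians(40))
Rz=R.from_euler('z',p[2]).as_matrix(); up=Rz@[-s4,0,c4]; n=Rz@[c4,0,s4]; yr=Rz@[0,1,0]
seat=np.array([p[0],p[1],0])+Rz@[p[3],0,.034]
M=axes(n,-up); L=.249
def tcp(du,dn): return seat+n*(.005+dn)+up*(du+L)
if __name__=='__main__':
    S=pickle.load(open('S0.pkl','rb'))
    o=ctrl.get_obs();
    print('jar lid',atz(S['top'],(152,265),.05),'mounts',atz(S['top'],(144,223),.022),atz(S['top'],(150,295),.022))
    du,dn=float(sys.argv[1]),float(sys.argv[2]); t=tcp(du,dn); print('tcp',t)
    for l in (.112,0):
      for sy in (-1,1): print('body corners',l,(t+M@[sy*.039,-.0965,l]))
    for l in (.112,.13): print('fing back', t+M@[0,-.065,.178])
    plan(t,M)
E
python3 r.py .03 .05;  python3 r.py .0 .0
```

```text
jar lid [ 0.6594 -0.0231  0.05  ] mounts [0.6874 0.0909 0.022 ] [ 0.6728 -0.1052  0.022 ]
tcp [0.5964 0.0018 0.2831]
body corners 0.112 [0.6046 0.04   0.1353]
body corners 0.112 [ 0.592  -0.037   0.1353]
body corners 0 [0.6757 0.0283 0.2211]
body corners 0 [ 0.6631 -0.0486  0.2211]
fing back [0.5326 0.0122 0.1049]
fing back [0.5326 0.0122 0.1049]
row [0.2321 0.0731 0.1102] [-0.3813 -0.0908  0.1629] dist 0.267 ang 24.3 rows>= 6
jar lid [ 0.6594 -0.0231  0.05  ] mounts [0.6874 0.0909 0.022 ] [ 0.6728 -0.1052  0.022 ]
tcp [ 0.6152 -0.0013  0.228 ]
body corners 0.112 [0.6234 0.0369 0.0801]
body corners 0.112 [ 0.6108 -0.0401  0.0801]
body corners 0 [0.6944 0.0253 0.1659]
body corners 0 [ 0.6818 -0.0517  0.1659]
fing back [0.5514 0.0091 0.0498]
fing back [0.5514 0.0091 0.0498]
row [0.2356 0.0382 0.1568] [-0.3813 -0.0908  0.1629] dist 0.286 ang 24.3 rows>= 6
```

Request:
carry_out --moves "0 0.02 0.005 0 -0.02 0 0.01;0 0.06 0.02 0.025 -0.09 -0.022 0.04;0 0.105 0.033 0.05 -0.17 -0.04 0.073;0 0.15 0.047 0.071 -0.24 -0.058 0.105;0 0.19 0.06 0.09 -0.31 -0.075 0.134;0 0.22 0.069 0.105 -0.36 -0.085 0.154;0 0.232 0.073 0.11 -0.381 -0.091 0.163;0 0.232 0.073 0.11 -0.381 -0.091 0.163;0 0.232 0.073 0.11 -0.381 -0.091 0.163;0 0.232 0.073 0.11 -0.381 -0.091 0.163"

```text
clock: 12.35
tool_pos: [0.5971, 0.0028, 0.2838]
orientation: [140.1, 0.0, -99.2]
force: [0.5, -0.3, -1.4]
opening: 0.0097
```

```bash
python3 e2.py w8 270 195; python3 r.py .006 .003|tail -1; python3 r.py 0.03 0.05|tail -1
```

```text
{'clock': 12.45, 'joint_pos': [13.4758, 32.1745, 2.5377, -14.4628, -97.7734, -19.7627], 'tool_pos': [0.597, 0.003, 0.2838], 'orientation': [140.0867, 0.0078, -99.2002], 'force': [0.182, 0.1301, -2.6712], 'opening': 0.0101}
row [ 0.0013 -0.0471  0.0248] [-0.0015 -0.0009  0.0013] dist 0.053 ang 0.1 rows>= 2
row [ 0.0013 -0.0001  0.0008] [-0.0015 -0.0009  0.0013] dist 0.001 ang 0.1 rows>= 1
```

View pics/w8.png

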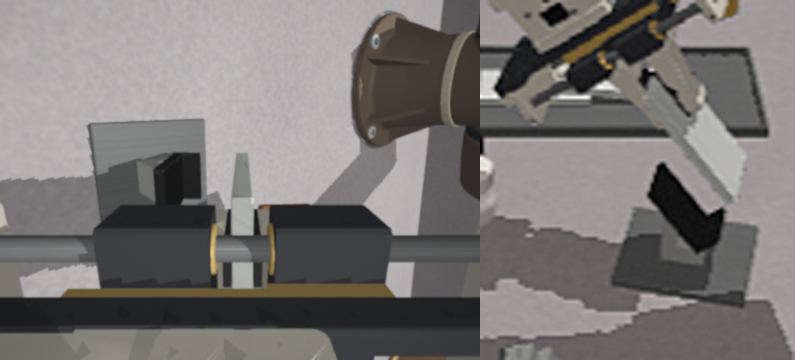

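```bash
cat > v.py <<'E'
from r import *
s,s2,o=pickle.load(open('w8.pkl','rb'))
M0=Rot(o);t=np.array(o['tool_pos'])
def ov(s,nm,x0,y0,x1,y1,k):
    im=cv2.resize(s['image'][y0:y1,x0:x1],None,fx=k,fy=k,interpolation=cv2.INTER_CUBIC)[:,:,::-1].copy()
    pr=lambda X:tuple(int(v) for v in ((proj(s,X)-[x0,y0]+.5)*k))
    # panel : tool frame: x width, y thickness, z
    for zz in (.249,.139):
        c=[t+M0@[a*.031,b*.005,zz] for a,b in ((1,1),(1,-1),(-1,-1),(-1,1))]
        for i in range(4): cv2.line(im,pr(c[i]),pr(c[(i+1)%4]),(0,0,255),1)
    F=[seat+yr*j*.022+up*u for j,u in ((1,0),(1,.062),(-1,.062),(-1,0))]
    for i in range(4): cv2.line(im,pr(F[i]),pr(F[(i+1)%4]),(0,255,0),1)
    F=[seat+yr*j*.022+n*u for j,u in ((1,0),(1,.016),(-1,.016),(-1,0))]
    for i in range(4): cv2.line(im,pr(F[i]),pr(F[(i+1)%4]),(255,255,0),1)
    cv2.imwrite('pics/'+nm+'.png',im); return im
a=ov(s,'v1',80,110,300,260,2.5);b=ov(s2,'v2',220,140,330,250,3.4)
h=max(a.shape[0],b.shape[0]); f=lambda i:np.vstack([i,np.zeros((h-i.shape[0],i.shape[1],3),np.uint8)])
cv2.imwrite('pics/v.png',np.hstack([f(a)[:, :420],f(b)]))
E
python3 v.py
```

```text
(no output)
```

View pics/v.png

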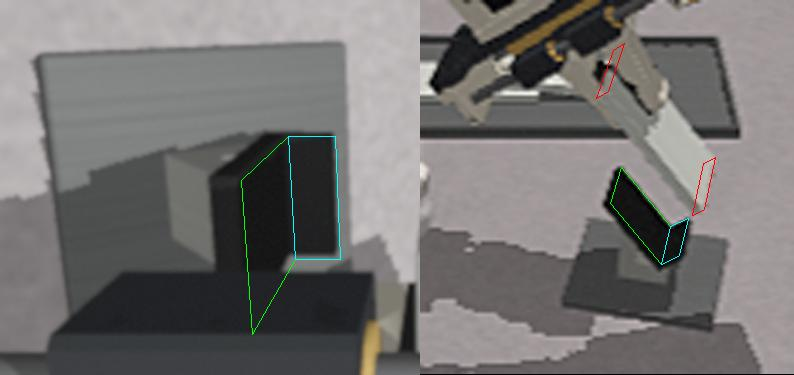

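The model overlay matches the rest's face and ledge in both views to about 1 px. I'll move in over the ledge.

Request:
carry_out --moves "0 0.001 -0.015 0.005 -0.001 -0.001 0.001;0 0.001 -0.03 0.012 -0.001 -0.001 0.001;0 0.001 -0.04 0.018 -0.001 -0.001 0.001;0 0.001 -0.047 0.02 -0.001 -0.001 0.001;0 0.001 -0.047 0.023 -0.001 -0.001 0.001;0 0.001 -0.047 0.023 -0.001 -0.001 0.001"

```text
clock: 13.05
tool_pos: [0.6172, -0.0026, 0.2348]
orientation: [139.9, -0.0, -99.4]
force: [-0.2, 0.1, -2.0]
opening: 0.0101
```

```bash
python3 e2.py w9 280 195; sed -i 's/w8.pkl/w9.pkl/' v.py; python3 v.py;python3 r.py 0 0|tail -1
```

```text
{'clock': 13.15, 'joint_pos': [12.6635, 36.5998, 3.3746, -13.997, -94.5469, -18.3566], 'tool_pos': [0.6174, -0.0026, 0.2359], 'orientation': [139.9687, -0.0142, -99.3687], 'force': [0.3478, 0.4062, -2.236], 'opening': 0.0099}
row [-0.0009 -0.0032  0.0076] [ 0.0005  0.0007 -0.0012] dist 0.008 ang 0.1 rows>= 1
```

View pics/v.png

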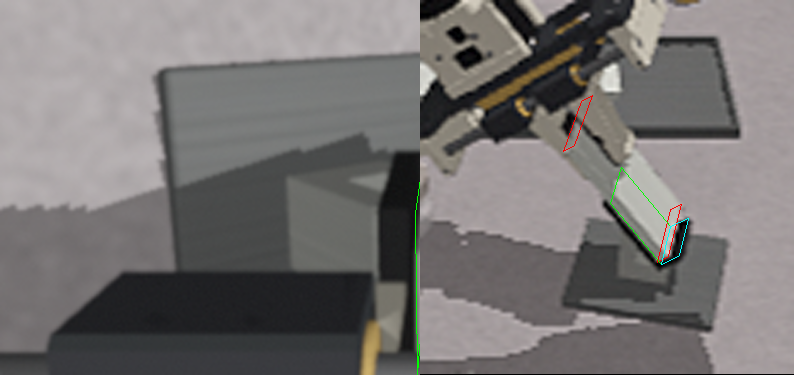

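Request:
carry_out --moves "0 -0.001 0 0.002 0 0 -0.001;0 -0.001 0 0.004 0 0 -0.001;0 -0.001 0 0.006 0 0 -0.001;0 -0.001 0 0.006 0 0 -0.001"

```text
clock: 13.55
tool_pos: [0.6135, -0.0009, 0.2309]
orientation: [139.9, 0.0, -99.3]
force: [0.5, 0.0, -2.0]
opening: 0.0095
```

Request:
carry_out --moves "0 0 0 0.001 0 0 0;0 0 0 0.002 0 0 0;0 0 0 0.002 0 0 0"

```text
clock: 13.85
tool_pos: [0.613, -0.0009, 0.2303]
orientation: [140.0, 0.0, -99.3]
force: [3.2, -0.7, 4.4]
opening: 0.0098
```

Ledge contact (force now along the slope). Next I'll ease it onto the face.

Request:
carry_out --moves "0 0 -0.001 0 0 0 0;0 0 -0.002 0 0 0 0;0 0 -0.002 0 0 0 0"

```text
clock: 14.15
tool_pos: [0.6143, -0.0012, 0.2292]
orientation: [140.0, 0.0, -99.3]
force: [1.7, -0.7, 8.4]
opening: 0.0099
```

```bash
python3 e2.py w10 280 195;python3 r.py 0 0|tail -1; python3 -c "
from r import *
f=np.array(ctrl.get_obs()['force'])-[0,0,-2];print(f@n,f@up)"
```

```text
{'clock': 14.25, 'joint_pos': [12.8288, 36.7599, 2.6606, -14.058, -93.6686, -18.203], 'tool_pos': [0.6143, -0.0012, 0.2292], 'orientation': [139.9737, 0.0141, -99.2968], 'force': [2.4805, -0.5001, 7.4693], 'opening': 0.0096}
row [-0.0001 -0.0015  0.0004] [0.0005 0.0002 0.0001] dist 0.002 ang 0.0 rows>= 1
4.149671753736168 8.879316112864256
```

View pics/w10.png

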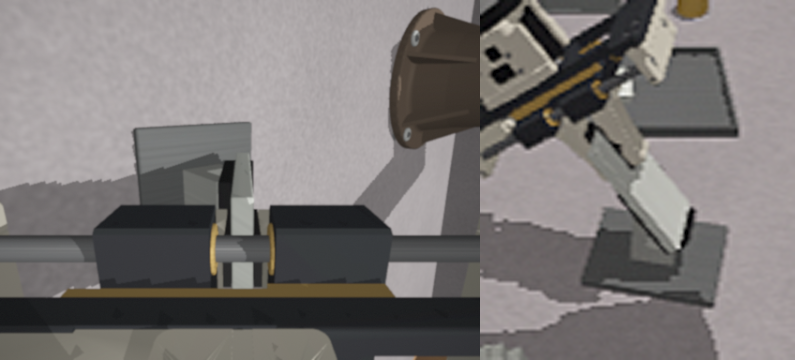

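Face contact too (about 4 N normal, 9 N along the slope). I'll release and check.

Request:
carry_out --moves "0.011 0 -0.001 0 0 0 0;0.014 0 -0.001 0 0 0 0;0.018 0 -0.001 0 0 0 0;0.025 0 -0.001 0 0 0 0;0.03 0 -0.001 0 0 0 0;0.034 0 -0.001 0 0 0 0"

```text
clock: 14.85
tool_pos: [0.6147, -0.0012, 0.2273]
orientation: [139.9, 0.0, -99.3]
force: [-0.2, 0.1, 0.2]
opening: 0.0322
```

```bash
python3 e2.py w11 280 195
```

```text
{'clock': 14.95, 'joint_pos': [12.8145, 36.9158, 2.6819, -14.0819, -93.5637, -18.1844], 'tool_pos': [0.6148, -0.0012, 0.2274], 'orientation': [139.9413, 0.0188, -99.3315], 'force': [-0.3349, 0.4622, -0.0437], 'opening': 0.0336}
```

View pics/w11.png

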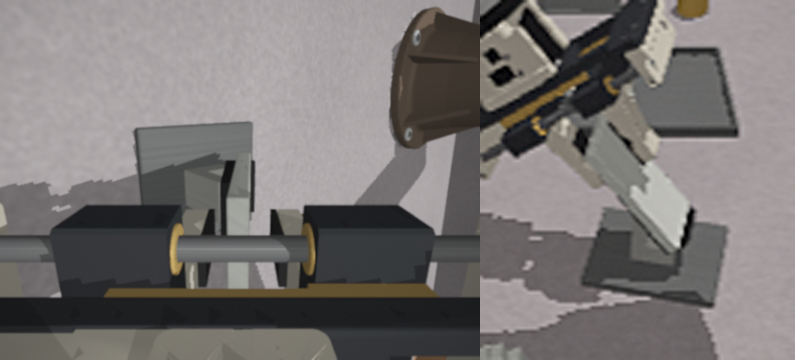

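The panel leans on the rest by itself with the fingers open. I'll back off along the slope, then fit a kinematic model to check the next grasp can be reached.

Request:
carry_out --moves "0.034 0 0 -0.015 0 0 0;0.036 0 0 -0.035 0 0 0;0.05 0 0 -0.06 0 0 0;0.07 0 0 -0.085 0 0 0;0.0876 0 0 -0.1 0 0 0;0.0876 0 0 -0.1 0 0 0"

```text
clock: 15.55
tool_pos: [0.6794, -0.0119, 0.3055]
orientation: [140.1, 0.1, -99.3]
force: [-0.4, -0.7, -0.4]
opening: 0.0625
```

```bash
cat > kin.py <<'E'
from h import *
from scipy.optimize import least_squares
Rx=lambda a:R.from_euler('x',a,degrees=True).as_matrix()
Ry=lambda a:R.from_euler('y',a,degrees=True).as_matrix()
Rz=lambda a:R.from_euler('z',a,degrees=True).as_matrix()
T0=np.array([[0,0,1],[-1,0,0],[0,-1,0.]])
def fk(q,p):
    a1,L2,L3,a3,d1,d6,o1,o4,s4=p
    R1=Rz(q[0]);R2=R1@Ry(q[1]);R3=R2@Ry(-q[2]);R4=R3@Rx(s4*q[3]);R5=R4@Ry(-q[4]);M=R5@T0@Rz(-q[5])
    X=R1@[a1,o1,d1]+R2@[0,0,L2]+R3@[L3,0,a3]+R4@[0,o4,0]+R5@[d6,0,0]
    return X,M
D=[([-52.878,20.5907,.633,-.0216,-70.1335,-16.5088],[.2376,-.6316,.4037],[179.9068,-.0064,-159.3942]),
([3.7329,3.8845,-18.8871,.0022,-67.2377,-3.7907],[.4797,-.1609,.4196],[179.9908,-.0026,-90.057]),
([36.0466,4.5585,-20.8333,.0026,-64.6074,-36.1489],[.4902,.1195,.3998],[-180,0,-90.1]),
([52.2703,16.7349,-5.4442,.0012,-67.8147,-52.3676],[.5204,.3592,.4],[-180,0,-90.1]),
([32.7515,34.8162,5.5425,-9.516,-76.3628,-27.8567],[.6567,.2357,.2481],[162.0501,.0134,-88.6278]),
([31.2563,33.2252,18.4545,-8.9025,-91.032,-28.8577],[.6948,.2362,.3651],[161.9079,-.0158,-88.676]),
([13.4758,32.1745,2.5377,-14.4628,-97.7734,-19.7627],[.597,.003,.2838],[140.0867,.0078,-99.2002]),
([12.8145,36.9158,2.6819,-14.0819,-93.5637,-18.1844],[.6148,-.0012,.2274],[139.9413,.0188,-99.3315])]
best=None
for s4 in (1,-1):
    f=lambda p:np.concatenate([fk(q,np.r_[p,s4])[0]-X for q,X,_ in D])
    r=least_squares(f,[0,.6,.46,0,.3,.1,-.19,0])
    ro=[np.degrees(R.from_matrix(fk(q,np.r_[r.x,s4])[1].T@R.from_euler('xyz',e,degrees=True).as_matrix()).magnitude()) for q,X,e in D]
    if best is None or r.cost<best[0]: best=(r.cost,np.r_[r.x,s4],np.abs(f(r.x)).max(),np.round(ro,2))
PK=best[1]
LIM=np.array([[-176.03,176.03],[-82.01,121.73],[-58.28,71.71],[-173.87,95.51],[-174.79,-.11],[-173.66,173.66]])
def ik(X,M,q0):
    f=lambda q:np.r_[(fk(q,PK)[0]-X)*10,R.from_matrix(fk(q,PK)[1].T@M).as_rotvec()]
    r=least_squares(f,np.clip(q0,LIM[:,0]+1,LIM[:,1]-1),bounds=(LIM[:,0],LIM[:,1]),x_scale=10.);return r.x,np.abs(f(r.x)).max()
if __name__=='__main__': print(best)
E
python3 kin.py
cat > q.py <<'E'
from kin import *
import r as rr, pickle
q0=ctrl.get_obs()['joint_pos']; P=pickle.load(open('P.pkl','rb'))
t=P['tray']; Rt=Rz(np.degrees(t[2]))
for phi in (0,8,15,20,25,30):
    # rest
    b=np.radians(phi)
    mid=rr.seat+rr.up*.055+rr.n*.005
    a=np.cos(b)*rr.n+np.sin(b)*rr.up   # backward direction of tool
    for flip in (1,-1):
        M=axes(flip*rr.yr,-a)
        out=[]
        for back in (.149+.02,.169+.08):
            q,e=ik(mid+a*back,M,q0); out.append((q.round(0).tolist(),round(e,4)))
        th=np.radians(8.4); n2=Rt@[np.sin(th),0,np.cos(th)];u2=Rt@[-np.cos(th),0,np.sin(th)]
        a2=np.cos(b)*n2+np.sin(b)*u2; pl=np.array([t[0],t[1],0])+Rt@[.06,0,.017]
        q,e=ik(pl+a2*.169,axes(flip*(Rt@[0,1,0]),-a2),q0)
        print(phi,flip,out,'tray',q.round(0).tolist(),round(e,4))
E
python3 q.py
```

```text
(np.float64(7.32927013889151e-09), array([ 0.0001,  0.6016,  0.4635,  0.0001,  0.1987,  0.2   , -0.    ,
       -0.1918, -1.    ]), np.float64(5.2132774132601645e-05), array([0.  , 0.  , 0.  , 0.01, 0.  , 0.  , 0.  , 0.  ]))
0 1 [([3.0, 4.0, -42.0, -95.0, -0.0, 174.0], np.float64(0.1525)), ([5.0, -10.0, -47.0, -96.0, -0.0, 174.0], np.float64(0.1956))] tray [-6.0, 19.0, -36.0, -3.0, -27.0, 103.0] 0.0
0 -1 [([-5.0, 4.0, -44.0, -112.0, -0.0, 19.0], np.float64(0.1267)), ([-10.0, -11.0, -51.0, -121.0, -0.0, 31.0], np.float64(0.0053))] tray [-6.0, 19.0, -36.0, -3.0, -27.0, -77.0] 0.0
8 1 [([3.0, 3.0, -40.0, -95.0, -0.0, 174.0], np.float64(0.156)), ([43.0, -11.0, -58.0, 5.0, -24.0, 39.0], np.float64(0.4886))] tray [-4.0, 22.0, -32.0, -0.0, -36.0, 99.0] 0.0
8 -1 [([-12.0, 3.0, -45.0, -126.0, -2.0, 38.0], np.float64(0.016)), ([-18.0, -12.0, -53.0, -141.0, -0.0, 58.0], np.float64(0.1181))] tray [-4.0, 22.0, -32.0, -0.0, -36.0, -81.0] 0.0
15 1 [([33.0, 3.0, -58.0, 7.0, -6.0, 45.0], np.float64(0.297)), ([43.0, -10.0, -58.0, 17.0, -30.0, 25.0], np.float64(0.3557))] tray [-4.0, 25.0, -27.0, 1.0, -
[... 566 characters left out ...]
2.0, 4.0, -58.0, 26.0, -16.0, 25.0], np.float64(0.1816)), ([39.0, -8.0, -58.0, 28.0, -29.0, 19.0], np.float64(0.1062))] tray [-3.0, 30.0, -21.0, 3.0, -56.0, 96.0] 0.0
25 -1 [([32.0, 4.0, -58.0, 26.0, -16.0, -155.0], np.float64(0.1816)), ([39.0, -8.0, -58.0, 28.0, -29.0, -161.0], np.float64(0.1062))] tray [-3.0, 30.0, -21.0, 3.0, -56.0, -84.0] 0.0
30 1 [([30.0, 4.0, -58.0, 31.0, -17.0, 21.0], np.float64(0.0816)), ([36.0, -7.0, -57.0, 30.0, -29.0, 19.0], np.float64(0.0))] tray [-2.0, 32.0, -18.0, 3.0, -62.0, 95.0] 0.0
30 -1 [([30.0, 4.0, -58.0, 31.0, -17.0, -159.0], np.float64(0.0816)), ([36.0, -7.0, -57.0, 30.0, -29.0, -161.0], np.float64(0.0))] tray [-2.0, 32.0, -18.0, 3.0, -62.0, -85.0] 0.0
```

```bash
cat > q2.py <<'E'
from kin import *
import r as rr, pickle
q0=np.array(ctrl.get_obs()['joint_pos']); P=pickle.load(open('P.pkl','rb'))
t=P['tray']; Rt=Rz(np.degrees(t[2])); print(q0)
for phi in (30,35,40,45):
  for du in (.055,.065):
    b=np.radians(phi)
    mid=rr.seat+rr.up*du+rr.n*.005
    a=np.cos(b)*rr.n+np.sin(b)*rr.up
    M=axes(rr.yr,-a); out=[]
    for back in (.173,.173+.04,.173+.1):
        q,e=ik(mid+a*back,M,[30,5,-50,25,-25,20]); out.append((q.round(0).tolist(),round(e,4)))
    q,e=ik(mid+a*.173+np.array([0,0,.03]),M,out[0][0]);out.append((q.round(0).tolist(),round(e,4)))
    q,e=ik(mid+a*.173+np.array([0,0,.1]),M,out[0][0]);out.append((q.round(0).tolist(),round(e,4)))
    print(phi,du,*out,sep='\n   ')
E
python3 q2.py
```

```text
[  11.0368   38.0448   16.2383  -13.4562 -105.8151  -19.6134]
30
   0.055
   ([30.0, 4.0, -58.0, 32.0, -18.0, 21.0], np.float64(0.0773))
   ([33.0, -2.0, -58.0, 32.0, -23.0, 19.0], np.float64(0.0308))
   ([38.0, -9.0, -55.0, 27.0, -34.0, 21.0], np.float64(0.0))
   ([31.0, 0.0, -58.0, 35.0, -20.0, 18.0], np.float64(0.0272))
   ([34.0, -6.0, -51.0, 25.0, -33.0, 27.0], np.float64(0.0))
30
   0.065
   ([29.0, 3.0, -58.0, 34.0, -18.0, 20.0], np.float64(0.0577))
   ([32.0, -2.0, -58.0, 35.0, -23.0, 18.0], np.float64(0.0086))
   ([38.0, -9.0, -53.0, 26.0, -35.0, 23.0], np.float64(0.0))
   ([30.0, -0.0, -58.0, 38.0, -20.0, 17.0], np.float64(0.0056))
   ([34.0, -6.0, -49.0, 24.0, -34.0, 28.0], np.float64(0.0))
35
   0.055
   ([30.0, 5.0, -55.0, 29.0, -20.0, 25.0], np.float64(0.0))
   ([33.0, 0.0, -52.0, 21.0, -28.0, 30.0], np.float64(0.0))
   ([35.0, -6.0, -47.0, 17.0, -40.0, 33.0], np.float64(0.0))
   ([31.0, 2.0, -51.0, 22.0, -27.0, 30.0], np.float64(0.0))
   ([33.0, -3.0, -44.0, 16.0, -40.0, 37.0], np.float64(0.0))
35
   0.065
   ([30.0, 5.0, -54.0, 26.0, -22.0, 27.0], np.float64(0.0))
   
[... 778 characters left out ...]
 43.0], np.float64(0.0))
   ([30.0, -0.0, -36.0, 9.0, -47.0, 46.0], np.float64(0.0))
45
   0.055
   ([28.0, 10.0, -39.0, 5.0, -37.0, 49.0], np.float64(0.0))
   ([28.0, 6.0, -37.0, 4.0, -43.0, 50.0], np.float64(0.0))
   ([28.0, 2.0, -32.0, 4.0, -52.0, 50.0], np.float64(0.0))
   ([28.0, 7.0, -37.0, 5.0, -42.0, 50.0], np.float64(0.0))
   ([28.0, 3.0, -31.0, 4.0, -52.0, 51.0], np.float64(0.0))
45
   0.065
   ([27.0, 10.0, -38.0, 5.0, -38.0, 50.0], np.float64(0.0))
   ([27.0, 6.0, -35.0, 4.0, -44.0, 50.0], np.float64(0.0))
   ([28.0, 2.0, -31.0, 4.0, -53.0, 51.0], np.float64(0.0))
   ([27.0, 7.0, -36.0, 4.0, -43.0, 51.0], np.float64(0.0))
   ([27.0, 3.0, -30.0, 4.0, -53.0, 52.0], np.float64(0.0))
```

```bash
cat > s.py <<'E'
from kin import *
import r as rr, sys
b=np.radians(40); du=.060
mid=rr.seat+rr.up*du+rr.n*.0055
a=np.cos(b)*rr.n+np.sin(b)*rr.up
M=axes(rr.yr,-a)
def tgt(back): return mid+a*(.172+back)
if __name__=='__main__':
    back=float(sys.argv[1]); t=tgt(back); print('tcp',t,'a',a)
    sh,rv=plan(t,M)
    o=ctrl.get_obs(); q=np.array(o['joint_pos']); R0=Rot(o)
    for f in np.linspace(0,1,11):
        q,e=ik(np.array(o['tool_pos'])+R0@sh*f,R0@R.from_rotvec(rv*f).as_matrix(),q); print(f.round(1),q.round(0).tolist(),round(e,4),(np.array(o['tool_pos'])+R0@sh*f+R0@R.from_rotvec(rv*f).as_matrix()@[0,0,.178]).round(3))
E
python3 s.py .12
```

```text
tcp [0.4449 0.0266 0.3711] a [-0.1714  0.028   0.9848]
row [0.     0.2244 0.102 ] [ 0.6787  0.6806 -1.4624] dist 0.247 ang 100.3 rows>= 12
0.0 [11.0, 38.0, 16.0, -13.0, -106.0, -20.0] 0.0 [0.567 0.007 0.169]
0.1 [13.0, 34.0, 10.0, -10.0, -100.0, -11.0] 0.0 [ 0.552 -0.002  0.168]
0.2 [15.0, 31.0, 4.0, -6.0, -94.0, -4.0] 0.0 [ 0.539 -0.009  0.167]
0.3 [17.0, 27.0, -2.0, -3.0, -88.0, 3.0] 0.0 [ 0.529 -0.014  0.167]
0.4 [19.0, 23.0, -8.0, -1.0, -82.0, 9.0] 0.0 [ 0.52  -0.017  0.168]
0.5 [21.0, 19.0, -13.0, 2.0, -76.0, 15.0] 0.0 [ 0.512 -0.017  0.169]
0.6 [23.0, 14.0, -19.0, 4.0, -70.0, 21.0] 0.0 [ 0.505 -0.015  0.172]
0.7 [25.0, 10.0, -24.0, 5.0, -65.0, 27.0] 0.0 [ 0.499 -0.009  0.176]
0.8 [28.0, 6.0, -29.0, 7.0, -59.0, 32.0] 0.0 [ 0.492 -0.002  0.181]
0.9 [30.0, 1.0, -33.0, 8.0, -54.0, 38.0] 0.0 [0.484 0.009 0.188]
1.0 [32.0, -4.0, -37.0, 9.0, -49.0, 44.0] 0.0 [0.475 0.022 0.196]
```

Request:
carry_out --moves "0.0876 0 0.039 -0.046 0 0 0;0.0876 0 0.039 -0.046 0 0 0;0.0876 0 0.263 0.056 0.679 0.681 -1.462;0.0876 0 0.263 0.056 0.679 0.681 -1.462;0.0876 0 0.263 0.056 0.679 0.681 -1.462;0.0876 0 0.263 0.056 0.679 0.681 -1.462;0.0876 0 0.263 0.056 0.679 0.681 -1.462;0.0876 0 0.263 0.056 0.679 0.681 -1.462;0.0876 0 0.263 0.056 0.679 0.681 -1.462;0.0876 0 0.263 0.056 0.679 0.681 -1.462;0.0876 0 0.263 0.056 0.679 0.681 -1.462;0.0876 0 0.263 0.056 0.679 0.681 -1.462;0.0876 0 0.263 0.056 0.679 0.681 -1.462;0.0876 0 0.263 0.056 0.679 0.681 -1.462;0.0876 0 0.263 0.056 0.679 0.681 -1.462;0.0876 0 0.263 0.056 0.679 0.681 -1.462;0.0876 0 0.263 0.056 0.679 0.681 -1.462;0.0876 0 0.263 0.056 0.679 0.681 -1.462"

```text
clock: 17.35
tool_pos: [0.4443, 0.027, 0.4301]
orientation: [179.9, -9.8, -9.4]
force: [0.1, 0.2, 0.1]
opening: 0.0875
```

```bash
python3 e2.py w12 280 195;python3 s.py .06|head -3
```

```text
{'clock': 17.45, 'joint_pos': [32.0235, -6.3593, -30.9366, 7.6625, -58.3132, 45.0161], 'tool_pos': [0.4443, 0.0269, 0.4301], 'orientation': [179.925, -9.8019, -9.3299], 'force': [-0.8307, -0.406, 0.6807], 'opening': 0.0876}
tcp [0.4552 0.0249 0.312 ] a [-0.1714  0.028   0.9848]
row [-0.0092  0.0001  0.1183] [ 0.0014  0.0035 -0.0006] dist 0.119 ang 0.2 rows>= 3
0.0 [32.0, -6.0, -31.0, 8.0, -58.0, 45.0] 0.0 [0.474 0.022 0.255]
```

View pics/w12.png

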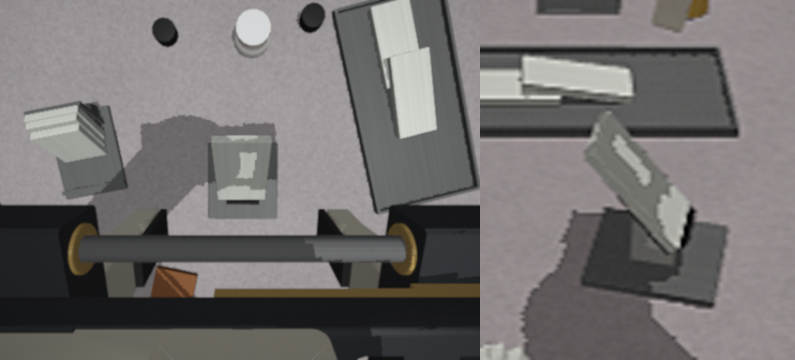

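The panel leans on the rest alone (wrist (242,170)), upright and centred between the pads. The three short panels are still leaning. I'll use this view to refine the tray and row.

```bash
cat > z.py <<'E'
from h import *
import pickle
s=pickle.load(open('w12.pkl','rb'))[0]; crop(s,'w12t',350,0,512,230,2.6);crop(s,'w12p',205,130,315,240,5)
E
python3 z.py
```

```text
(no output)
```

View pics/w12t.png

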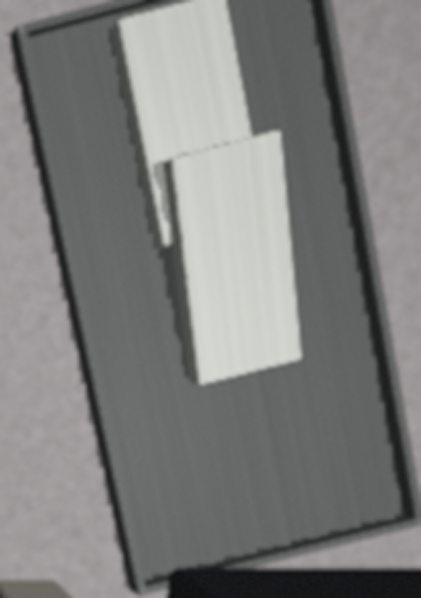

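View pics/w12p.png

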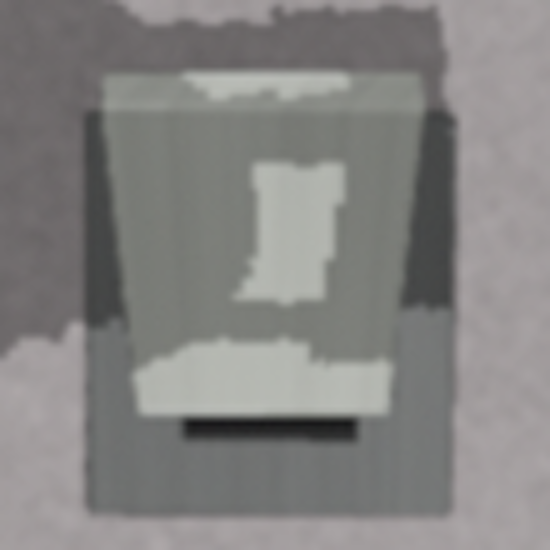

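```bash
python3 s.py 0|head -2
```

```text
tcp [0.4654 0.0232 0.2529] a [-0.1714  0.028   0.9848]
row [-0.009   0.      0.1783] [ 0.0014  0.0035 -0.0006] dist 0.179 ang 0.2 rows>= 4
```

Request:
carry_out --moves "0.0876 -0.009 0 0.05 0.001 0.003 0;0.0876 -0.009 0 0.09 0.001 0.003 0;0.0876 -0.009 0 0.13 0.001 0.003 0;0.0876 -0.009 0 0.155 0.001 0.003 0;0.0876 -0.009 0 0.17 0.001 0.003 0;0.0876 -0.009 0 0.178 0.001 0.003 0;0.0876 -0.009 0 0.178 0.001 0.003 0;0.0876 -0.009 0 0.178 0.001 0.003 0"

```text
clock: 18.25
tool_pos: [0.4656, 0.0234, 0.2539]
orientation: [-180.0, -10.0, -9.3]
force: [0.1, 0.1, 0.4]
opening: 0.0876
```

```bash
python3 e2.py w13 290 195;python3 s.py 0|head -2
```

```text
{'clock': 18.35, 'joint_pos': [29.4976, 7.2624, -45.6221, 12.6711, -29.7637, 40.6116], 'tool_pos': [0.4657, 0.0234, 0.2544], 'orientation': [-179.9246, -10.1061, -9.2891], 'force': [0.2657, -1.1816, 0.2316], 'opening': 0.0875}
tcp [0.4654 0.0232 0.2529] a [-0.1714  0.028   0.9848]
row [-0.0005  0.0003  0.0015] [-0.0013 -0.0019  0.0001] dist 0.002 ang 0.1 rows>= 1
```

View pics/w13.png

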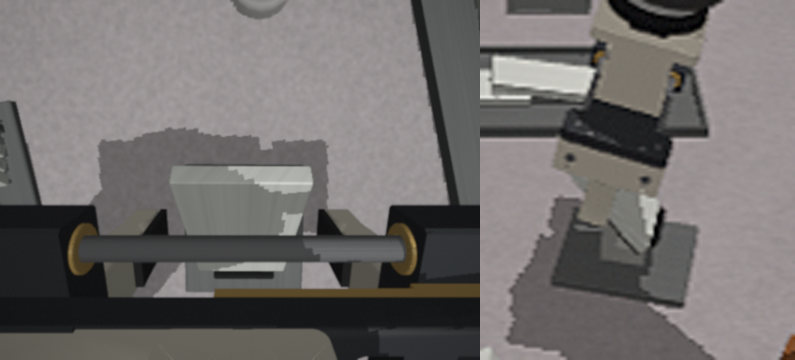

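The panel is centred between the pads (183–300 against pads at 155–330). I'll close gently.

Request:
carry_out --moves "0.08 0 0 0.002 0 0 0;0.074 0 0 0.002 0 0 0;0.07 0 0 0.002 0 0 0;0.067 0 0 0.002 0 0 0;0.065 0 0 0.002 0 0 0;0.0635 0 0 0.002 0 0 0;0.0625 0 0 0.002 0 0 0;0.0615 0 0 0.002 0 0 0;0.0605 0 0 0.002 0 0 0;0.059 0 0 0.002 0 0 0;0.056 0 0 0.002 0 0 0;0.05 0 0 0.002 0 0 0;0.05 0 0 0.002 0 0 0"

```text
clock: 19.65
tool_pos: [0.4659, 0.0233, 0.2516]
orientation: [-180.0, -10.0, -9.3]
force: [0.4, 2.3, 0.7]
opening: 0.0616
```

```bash
python3 e2.py w14 290 195;python3 s.py 0|head -2
```

```text
{'clock': 19.75, 'joint_pos': [29.4422, 7.5617, -45.8145, 12.8071, -29.3517, 40.4968], 'tool_pos': [0.4659, 0.0232, 0.2516], 'orientation': [-179.9683, -10.0415, -9.2865], 'force': [1.6706, 2.1832, 0.3137], 'opening': 0.0617}
tcp [0.4654 0.0232 0.2529] a [-0.1714  0.028   0.9848]
row [-0.0002  0.0001 -0.0014] [-0.0006 -0.0007  0.0001] dist 0.001 ang 0.1 rows>= 1
```

View pics/w14.png

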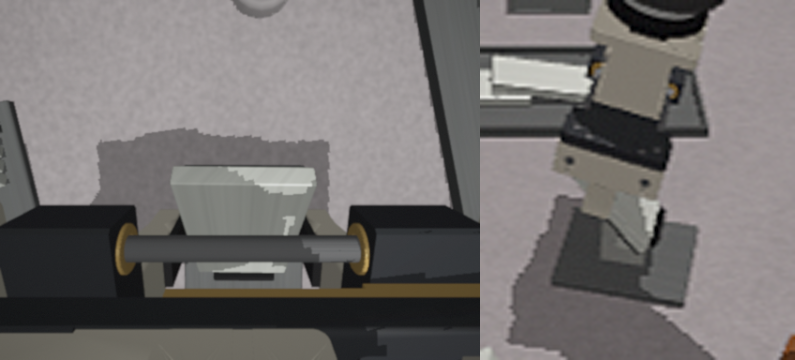

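Gripped across the width (61.6 mm). I'll refine the placement target with the w12 corners.

```bash
cat > m.py <<'E'
exec(open('d2.py').read().split("P={}")[0])
S['w12']=pickle.load(open('w12.pkl','rb'))[0]
P=pickle.load(open('P.pkl','rb'))
hs=lambda l,k:[(c-.5+.5/k,r-.5+.5/k) for c,r in l]
a,b=.145,.075; th=np.radians(8.4)
ux=np.array([np.cos(th),0,-np.sin(th)]); n=np.array([np.sin(th),0,np.cos(th)])
ob={'w1':dict(tray=zip([(-a,b),(a,b),(a,-b),(-a,-b)],hs(sc(2.9,(65,20),[(22,105),(742,36),(755,407),(105,463)]),2.9)),
              rowb=zip([(-1,1),(1,1),(1,-1),(-1,-1)],hs(sc(2.9,(65,20),[(231,206),(509,183),(521,313),(252,340)]),2.9)),
              rowa=zip([(-1,1),(-1,-1)],hs(sc(2.9,(65,20),[(71,235),(99,361)]),2.9))),
    'w12':dict(tray=zip([(-a,-b),(a,-b),(a,b)],hs(sc(2.6,(350,0),[(13,32),(136,592),(419,517)]),2.6)),
              rowb=zip([(-1,-1),(-1,1),(1,1),(1,-1)],hs(sc(2.6,(350,0),[(172,160),(280,130),(302,358),(198,384)]),2.6)),
              rowa=zip([(-1,-1)],hs(sc(2.6,(350,0),[(117,20)]),2.6)))}
ob={v:{k:list(z) for k,z in d.items()} for v,d in ob.items()}
def res(q,det=False):
    # q: tray x,y,yaw ; rowb lx,ly,dyaw ; rowa lx,ly ; per-view camera shift w1(3), w12(3) regularised 2mm
    t=q[:3];out=[];names=[]
    Rt=lambda d=0:R.from_euler('z',t[2]+d).as_matrix()
    for vi,v in enumerate(('w1','w12')):
        c=q[8+3*vi:11+3*vi]
        for l,u in ob[v]['tray']: out.append(proj(S[v],W(t,(*l,.012))+c)-u);names.append(v+'tray')
        for (i,j),u in ob[v]['rowb']:
            X=W(t,[q[3],q[4],.017])+Rt(q[5])@(ux*i*.055+n*.005+np.array([0,j*.026,0])); out.append(proj(S[v],X+c)-u);names.append(v+'rb')
        for (i,j),u in ob[v]['rowa']: out.append(proj(S[v],W(t,(q[6]-.055,q[7]+j*.026,.014))+c)-u);names.append(v+'ra')
    for v,us in (('top',[(359.6,144.2),(372.1,249.2),(316.3,253.3),(306.3,148.3)]),('side',[(216.7,150.3),(308,150.3),(313.7,177.7),(213.7,178.3)])):
        for l,u in zip([(-a,b),(a,b),(a,-b),(-a,-b)],us): out.append((proj(S[v],W(t,(*l,.012)))-u)*.8);names.append(v)
    if det:
        for nm,e in zip(names,out): print(nm,np.round(e,1),end=' ')
        print()
    return np.r_[np.concatenate(out),q[8:14]/.002]
r=least_squares(res,np.r_[.5444,-.2242,np.radians(185),-.009,.002,0,-.08,0,np.zeros(6)],loss='soft_l1'); q=r.x; res(q,True)
print('tray',q[:2],np.degrees(q[2]),'rowb',q[3:5],np.degrees(q[5]),'rowa',q[6:8],'cams',q[8:])
P['trayf']=q; pickle.dump(P,open('P.pkl','wb'))
E
python3 m.py
```

```text
w1tray [-0.5  0.5] w1tray [ 0.5 -0.2] w1tray [0.3 1.3] w1tray [-0.2  1.8] w1rb [-0.1 -0.2] w1rb [-0.3 -0.1] w1rb [-0.1 -0.3] w1rb [ 0.7 -0.5] w1ra [ 0.  -0.2] w1ra [ 0.1 -0.3] w12tray [ 0.4 -1.8] w12tray [0.4 0.5] w12tray [0.8 1.9] w12rb [-0.3 -0.5] w12rb [-0.3  0.1] w12rb [-1.   0.3] w12rb [0.2 0.2] w12ra [-0.6 -0.1] top [ 0.7 -0.7] top [0.7 0.4] top [0.1 0.7] top [-0.2 -0.6] side [-1.3 -0.3] side [-0.6 -0. ] side [ 0.3 -0.2] side [-0.9 -0.7] 
tray [ 0.5448 -0.224 ] 185.08802284796636 rowb [-0.0082  0.0027] -0.10279666878023187 rowa [-0.0803 -0.0014] cams [ 0.001  -0.0007 -0.0032  0.001  -0.0012 -0.0044]
```

```bash
cat > t.py <<'E'
from kin import *
import r as rr, sys, pickle
P=pickle.load(open('P.pkl','rb')); q=P['trayf']
# grip: TCP at grip (tool measured) rel. panel bottom centre, on rest
Tg=np.array([.4659,.0232,.2516]); Mg=R.from_euler('xyz',[-179.9683,-10.0415,-9.2865],degrees=True).as_matrix()
B=rr.seat+rr.n*.0065+rr.up*0
Pr=np.c_[rr.n,rr.yr,rr.up]           # panel axes at rest
tl=Pr.T@(Tg-B); Ml=Pr.T@Mg; tl[1]=0.0      # TCP in panel frame; pads centred the panel
Rt=R.from_euler('z',q[2]).as_matrix(); th=np.radians(8.4)
n2=Rt@[np.sin(th),0,np.cos(th)];u2=Rt@[-np.cos(th),0,np.sin(th)];y2=Rt@[0,1,0]
def tgt(lx=.061,ly=.0005,dz=0,tilt=0.):
    Pt=np.c_[n2,y2,u2]; 
    M=axes(y2,(Pt@Ml)[:,2])
    mid=np.array([q[0],q[1],0])+Rt@[lx,ly,.017+dz]
    return mid-u2*.055+Pt@tl, M
if __name__=='__main__':
    print('panel-frame tcp',tl); dz=float(sys.argv[1]); t,M=tgt(dz=dz); print('tcp',t,'toolz',M[:,2])
    sh,rv=plan(t,M); o=ctrl.get_obs(); R0=Rot(o); qq=np.array(o['joint_pos']); print('up in tool',(R0.T@[0,0,.1]).round(4))
    low=min((t+M@[x,0,.178])[2] for x in (-.0095,.0095)); print('lowest tip',low-dz)
    if len(sys.argv)>2:
      for f in np.linspace(0,1,6):
        qq,e=ik(np.array(o['tool_pos'])+R0@sh*f,R0@R.from_rotvec(rv*f).as_matrix(),qq); print(f.round(1),qq.round(0).tolist(),round(e,4))
E
python3 t.py .07 1
```

```text
panel-frame tcp [0.1296 0.     0.1699]
tcp [ 0.5784 -0.2215  0.232 ] toolz [-0.5214 -0.0458 -0.8521]
row [0.1448 0.2234 0.0454] [-0.0479 -0.7223 -0.2515] dist 0.27 ang 43.9 rows>= 6
up in tool [ 0.0174 -0.0001 -0.0985]
lowest tip 0.005330772321290089
0.0 [29.0, 8.0, -46.0, 13.0, -29.0, 40.0] 0.0
0.2 [21.0, 12.0, -36.0, 2.0, -41.0, 61.0] 0.0
0.4 [13.0, 17.0, -28.0, -1.0, -52.0, 74.0] 0.0
0.6 [7.0, 23.0, -21.0, -1.0, -61.0, 83.0] 0.0
0.8 [2.0, 28.0, -14.0, 1.0, -71.0, 89.0] 0.0
1.0 [-2.0, 34.0, -8.0, 4.0, -80.0, 95.0] 0.0
```

The fingertips would clear the tray floor by only 1.3 mm. While the panel still sits on the rest, I'll regrip 2.5 mm further out.

Request:
carry_out --moves "0.0625 0 0 0 0 0 0;0.064 0 0 0 0 0 0;0.066 0 0 0 0 0 0;0.066 0 0 -0.0025 0 0 0;0.066 0 0 -0.0025 0 0 0;0.065 0 0 -0.0025 0 0 0;0.0635 0 0 -0.0025 0 0 0;0.0625 0 0 -0.0025 0 0 0;0.0615 0 0 -0.0025 0 0 0;0.0605 0 0 -0.0025 0 0 0;0.057 0 0 -0.0025 0 0 0;0.05 0 0 -0.0025 0 0 0;0.05 0 0 -0.0025 0 0 0"

```text
clock: 21.05
tool_pos: [0.4653, 0.0233, 0.2539]
orientation: [-180.0, -10.0, -9.3]
force: [-0.1, 1.8, -0.1]
opening: 0.0612
```

```bash
python3 e2.py w15 290 195; python3 -c "
import re,json
from h import *
o=ctrl.get_obs();s=open('t.py').read()
s=re.sub(r'Tg=.*',\"Tg=np.array(%s); Mg=R.from_euler('xyz',%s,degrees=True).as_matrix()\"%(np.round(o['tool_pos'],4).tolist(),np.round(o['orientation'],3).tolist()),s);open('t.py','w').write(s)"
python3 t.py .07 1
```

```text
{'clock': 21.15, 'joint_pos': [29.5053, 7.2983, -45.6515, 12.6412, -29.798, 40.6274], 'tool_pos': [0.4653, 0.0233, 0.2539], 'orientation': [-179.9807, -10.0216, -9.2843], 'force': [0.4609, 1.3984, -0.4859], 'opening': 0.0619}
panel-frame tcp [0.1315 0.     0.1712]
tcp [ 0.5795 -0.2214  0.2341] toolz [-0.5216 -0.0461 -0.8519]
row [0.1464 0.2231 0.0459] [-0.0479 -0.7223 -0.2516] dist 0.271 ang 43.9 rows>= 6
up in tool [ 0.0174 -0.     -0.0985]
lowest tip 0.007483500679267813
0.0 [30.0, 7.0, -46.0, 13.0, -30.0, 41.0] 0.0
0.2 [21.0, 12.0, -36.0, 2.0, -41.0, 61.0] 0.0
0.4 [13.0, 17.0, -28.0, -1.0, -52.0, 74.0] 0.0
0.6 [7.0, 22.0, -21.0, -1.0, -62.0, 83.0] 0.0
0.8 [2.0, 28.0, -14.0, 1.0, -71.0, 89.0] 0.0
1.0 [-2.0, 34.0, -8.0, 4.0, -80.0, 95.0] 0.0
```

View pics/w15.png

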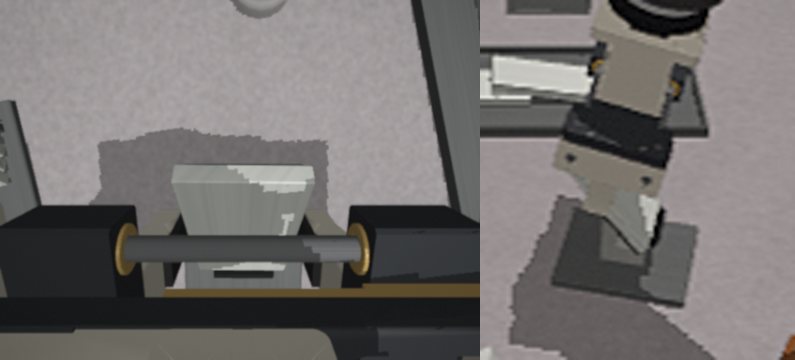

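Secure at 61.9 mm. I'll lift straight up off the rest, then carry it over the tray.

Request:
carry_out --moves "0.05 0.001 0 -0.006 0 0 0;0.05 0.003 0 -0.016 0 0 0;0.05 0.005 0 -0.03 0 0 0;0.05 0.009 0 -0.05 0 0 0;0.05 0.013 0 -0.072 0 0 0;0.05 0.016 0 -0.09 0 0 0;0.05 0.016 0 -0.09 0 0 0"

```text
clock: 21.85
tool_pos: [0.4658, 0.0234, 0.3479]
orientation: [-179.8, -10.2, -9.3]
force: [-0.0, 0.6, -2.4]
opening: 0.0619
```

```bash
python3 e2.py w16 290 185; python3 t.py .07 1
```

```text
{'clock': 21.95, 'joint_pos': [29.8291, 0.1566, -37.2766, 8.8668, -45.0948, 45.0025], 'tool_pos': [0.4649, 0.023, 0.3452], 'orientation': [-179.9614, -10.0067, -9.3158], 'force': [-0.0276, -0.7556, -2.6015], 'opening': 0.0615}
panel-frame tcp [0.1315 0.     0.1712]
tcp [ 0.5795 -0.2214  0.2341] toolz [-0.5216 -0.0461 -0.8519]
row [0.131  0.2227 0.1358] [-0.0484 -0.722  -0.2521] dist 0.292 ang 43.9 rows>= 6
up in tool [ 0.0174 -0.0001 -0.0985]
lowest tip 0.007483500679267813
0.0 [30.0, 0.0, -37.0, 9.0, -45.0, 45.0] 0.0
0.2 [21.0, 7.0, -30.0, 2.0, -52.0, 62.0] 0.0
0.4 [13.0, 13.0, -24.0, -1.0, -59.0, 74.0] 0.0
0.6 [7.0, 20.0, -19.0, -1.0, -66.0, 83.0] 0.0
0.8 [2.0, 27.0, -13.0, 1.0, -73.0, 89.0] 0.0
1.0 [-2.0, 34.0, -8.0, 4.0, -80.0, 95.0] 0.0
```

View pics/w16.png

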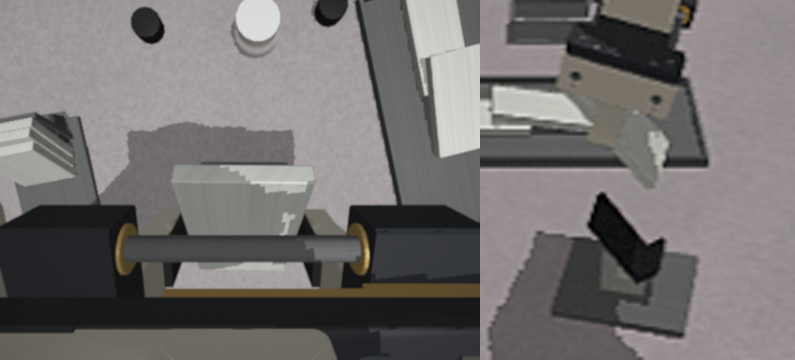

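Request:
carry_out --moves "0.05 0.006 0.01 0.006 -0.002 -0.035 -0.012;0.05 0.018 0.031 0.019 -0.007 -0.1 -0.035;0.05 0.031 0.053 0.033 -0.012 -0.173 -0.06;0.05 0.046 0.078 0.048 -0.017 -0.253 -0.088;0.05 0.061 0.105 0.064 -0.023 -0.339 -0.118;0.05 0.077 0.131 0.08 -0.028 -0.425 -0.148;0.05 0.092 0.156 0.095 -0.034 -0.505 -0.176;0.05 0.105 0.178 0.109 -0.039 -0.578 -0.202;0.05 0.117 0.198 0.121 -0.043 -0.642 -0.224;0.05 0.126 0.214 0.131 -0.046 -0.693 -0.242;0.05 0.131 0.223 0.136 -0.048 -0.722 -0.252;0.05 0.131 0.223 0.136 -0.048 -0.722 -0.252;0.05 0.131 0.223 0.136 -0.048 -0.722 -0.252"

```text
clock: 23.25
tool_pos: [0.5797, -0.2212, 0.2335]
orientation: [-180.0, 31.6, 5.1]
force: [0.7, -0.0, -2.5]
opening: 0.0613
```

```bash
python3 e2.py w17 270 150; python3 t.py .07;  python3 t.py .012|grep row
```

```text
{'clock': 23.35, 'joint_pos': [-1.6753, 33.5061, -7.511, 3.5856, -80.3025, 95.1943], 'tool_pos': [0.5799, -0.2208, 0.2347], 'orientation': [-179.994, 31.4797, 5.1159], 'force': [-0.1464, 0.7722, -2.0988], 'opening': 0.062}
panel-frame tcp [0.1315 0.     0.1712]
tcp [ 0.5795 -0.2214  0.2341] toolz [-0.5216 -0.0461 -0.8519]
row [-0.0001  0.0006  0.0008] [ 0.0005 -0.0017  0.0004] dist 0.001 ang 0.1 rows>= 1
up in tool [-0.0522 -0.     -0.0853]
lowest tip 0.007483500679267813
row [0.0302 0.0006 0.0502] [ 0.0005 -0.0017  0.0004] dist 0.059 ang 0.1 rows>= 2
```

View pics/w17.png

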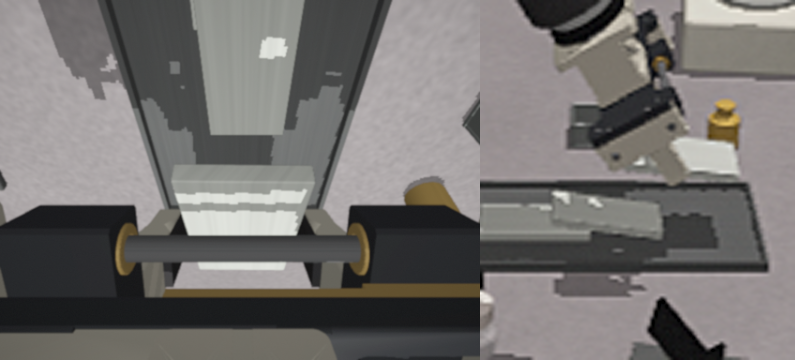

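The panel is square over the tray, its centre at column 243 against the walls' centre of about 243–246. I'll lower it to just above its place.

Request:
carry_out --moves "0.05 0.006 0.0005 0.01 0 -0.001 0;0.05 0.014 0.0005 0.023 0 -0.002 0;0.05 0.021 0.0005 0.035 0 -0.002 0;0.05 0.027 0.0005 0.045 0 -0.002 0;0.05 0.03 0.0005 0.05 0 -0.002 0;0.05 0.03 0.0005 0.05 0 -0.002 0;0.05 0.03 0.0005 0.05 0 -0.002 0"

```text
clock: 24.05
tool_pos: [0.5796, -0.2221, 0.1758]
orientation: [-180.0, 31.7, 5.1]
force: [0.3, -0.7, -2.6]
opening: 0.0616
```

```bash
python3 e2.py w18 270 150; python3 t.py .0|grep row
cat > v2.py <<'E'
from t import *
import sys
s,s2,o=pickle.load(open(sys.argv[1]+'.pkl','rb'))
M0=Rot(o);T=np.array(o['tool_pos'])
Pp=M0@Ml.T; Bp=T-Pp@tl   # panel pose from grip
print('panel mid',Bp+Pp@[0,0,.055],'tray local',Rt.T@(Bp+Pp@[0,0,.055]-[q[0],q[1],0]),'slope',np.degrees(np.arcsin(Pp[2,2])), 'lowest edge z', min((Bp+Pp@[x,0,0])[2] for x in(-.005,.005)))
def box(pr,im,Pm,B,L,w,col):
    c=[[pr(B+Pm@[x,y*w,z*L]) for x,y in ((-.005,-1),(-.005,1),(.005,1),(.005,-1))] for z in (0,1)]
    for k in c:
        for i in range(4): cv2.line(im,k[i],k[(i+1)%4],col,1)
    for i in range(4): cv2.line(im,c[0][i],c[1][i],col,1)
def ov(s,x0,y0,x1,y1,k):
    im=cv2.resize(s['image'][y0:y1,x0:x1],None,fx=k,fy=k,interpolation=cv2.INTER_CUBIC)[:,:,::-1].copy()
    pr=lambda X:tuple(int(v) for v in ((proj(s,X)-[x0,y0]+.5)*k))
    box(pr,im,Pp,Bp,.11,.031,(0,0,255))
    Pt=np.c_[n2,y2,u2]; mb=np.array([q[0],q[1],0])+Rt@[q[3],q[4],.017]; box(pr,im,Pt,mb-u2*.055,.11,.026,(0,255,0))
    return im
a=ov(s,90,0,350,290,1.6);b=ov(s2,210,120,330,230,3)
h=max(a.shape[0],b.shape[0]); f=lambda i:np.vstack([i,np.zeros((h-i.shape[0],i.shape[1],3),np.uint8)])
cv2.imwrite('pics/v_%s.png'%sys.argv[1],np.hstack([f(a),f(b)]))
E
python3 v2.py w18
```

```text
{'clock': 24.15, 'joint_pos': [-1.7845, 37.3587, -9.6231, 3.7436, -74.5005, 94.8658], 'tool_pos': [0.5797, -0.2221, 0.1763], 'orientation': [179.9964, 31.6358, 5.098], 'force': [-0.0001, 0.2876, -1.2294], 'opening': 0.0621}
row [ 0.0063 -0.0007  0.0105] [0.0005 0.001  0.0001] dist 0.012 ang 0.1 rows>= 1
panel mid [ 0.4842 -0.2307  0.0293] tray local [0.061  0.0013 0.0293] slope 8.342200684137177 lowest edge z 0.01641028793005786
```

View pics/v_w18.png

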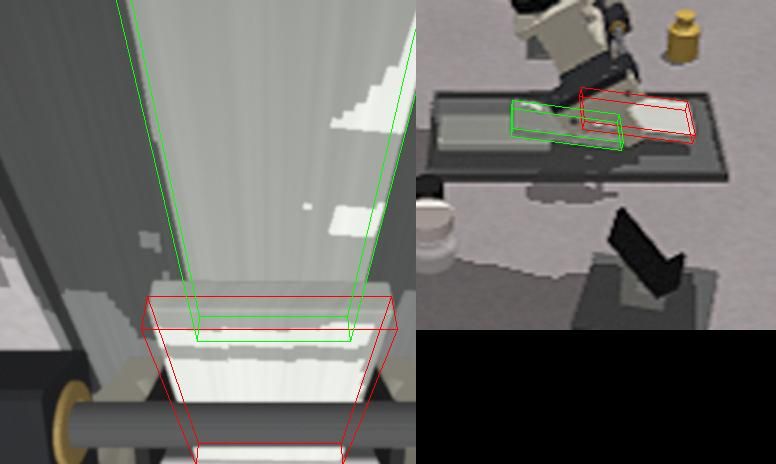

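```bash
python3 v2.py w17
python3 - <<'E'
import re
s=open('v2.py').read()
s=s.replace("a=ov(s,90,0,350,290,1.6);b=ov(s2,210,120,330,230,3)","a=ov(s,90,0,350,290,1.6);b=ov(s2,240,130,320,200,4)")
open('v3.py','w').write(s)
E
python3 v3.py w18; cp pics/v_w18.png pics/v3_w18.png; python3 v2.py w17
```

```text
panel mid [ 0.4847 -0.2294  0.0874] tray local [ 0.0603 -0.      0.0874] slope 8.498288691936732 lowest edge z 0.07437375267445696
panel mid [ 0.4842 -0.2307  0.0293] tray local [0.061  0.0013 0.0293] slope 8.342200684137177 lowest edge z 0.01641028793005786
panel mid [ 0.4847 -0.2294  0.0874] tray local [ 0.0603 -0.      0.0874] slope 8.498288691936732 lowest edge z 0.07437375267445696
```

View pics/v_w17.png

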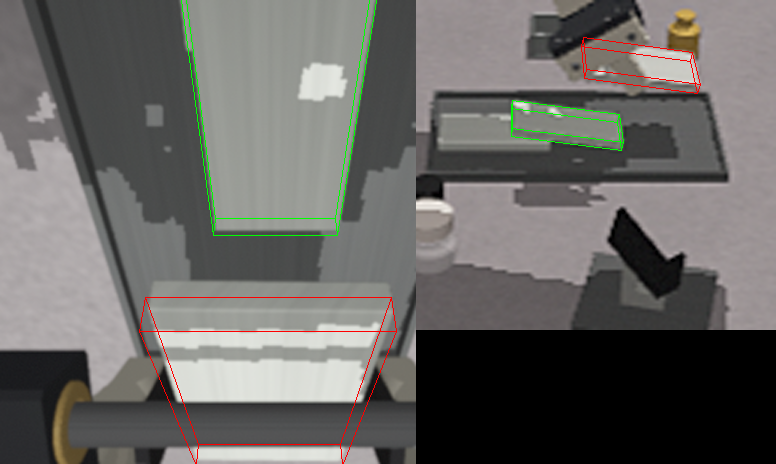

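View pics/v3_w18.png

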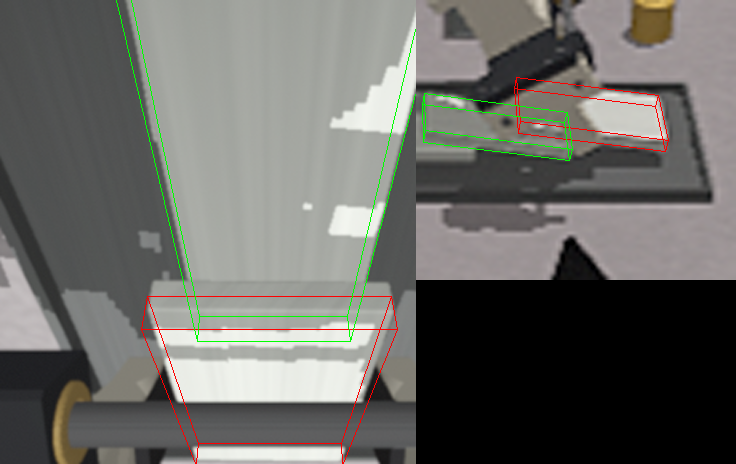

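```bash
cat > y.py <<'E'
from t import *
s=pickle.load(open('w12.pkl','rb'))[0]
cr=lambda X:((proj(s,X)-[205,130]+.5)*5).round(0)
Pm=Pr
print('bottom front',[cr(B+Pm@[.005,y*.031,0]) for y in(-1,1)],'obs 136,415 388,415')
print('top front',[cr(B+Pm@[.005,y*.031,.11]) for y in(-1,1)],'obs 105,110 425,110')
print('top back',[cr(B+Pm@[-.005,y*.031,.11]) for y in(-1,1)],'obs 103,75 420,75')
p=P['rest']; Rzz=R.from_euler('z',p[2]).as_matrix()
print('foot',[cr(np.array([p[0],p[1],0])+Rzz@[x,y,.008]) for x,y in((-.055,-.05),(-.055,.05),(.055,.05),(.055,-.05))],'obs (86,115)(455,115)(453,515)(86,515)')
print('ledge tip',[cr(rr.seat+rr.yr*j*.022+rr.n*.016) for j in(-1,1)],'obs 183,420..440 357')
for w in ('w15','w18'):
    s,s2,o=pickle.load(open(w+'.pkl','rb')); M0=Rot(o);Pp=M0@Ml.T; Bp=np.array(o['tool_pos'])-Pp@tl
    print(w,[proj(s,Bp+Pp@[x,.031*y,z]).round(1) for x,z in((.005,.11),(-.005,.11),(.005,0)) for y in(-1,1)])
    crop(s,w+'p',160,160,360,310,4)
E
python3 y.py
```

```text
bottom front [array([143., 418.]), array([393., 418.])] obs 136,415 388,415
top front [array([103., 125.]), array([431., 124.])] obs 105,110 425,110
top back [array([107.,  86.]), array([428.,  85.])] obs 103,75 420,75
foot [array([ 78., 114.]), array([456., 114.]), array([452., 522.]), array([ 84., 523.])] obs (86,115)(455,115)(453,515)(86,515)
ledge tip [array([179., 434.]), array([357., 434.])] obs 183,420..440 357
w15 [array([178.2, 202.7]), array([337.7, 202.7]), array([181.8, 181.9]), array([334.1, 181.9]), array([212.7, 289.4]), array([303.8, 289.4])]
w18 [array([178.2, 205.5]), array([337.9, 205.6]), array([181.8, 184.6]), array([334.4, 184.7]), array([212.6, 291. ]), array([303.8, 291.1])]
```

View pics/w15p.png

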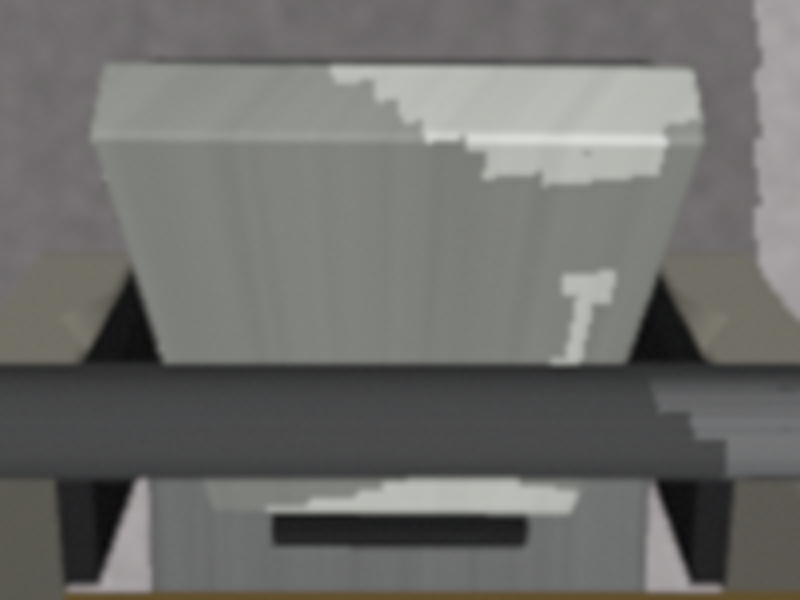

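```bash
cat > x.py <<'E'
from t import *
def pnp(w,obj,img):
    s,_,o=pickle.load(open(w+'.pkl','rb'))
    ok,rv,tv=cv2.solvePnP(np.array(obj,float),np.array(img,float),np.array(s['K'],float),None)
    Rc=cv2.Rodrigues(rv)[0]; e=cv2.projectPoints(np.array(obj,float),rv,tv,np.array(s['K'],float),None)[0][:,0]-np.array(img)
    Pw=s['R'].T@Rc; Bw=s['R'].T@(tv[:,0]-s['t']); M0=Rot(o)
    print(w,'resid',e.round(1).tolist())
    pm=Pw[:,0];pu=Pw[:,2]
    print('  world: normal elev',np.degrees(np.arcsin(pm[2])).round(2),'up elev',np.degrees(np.arcsin(pu[2])).round(2),'B',Bw,'model B',B)
    t2=Pw.T@(np.array(o['tool_pos'])-Bw); print('  tcp in panel',t2,'tool z in panel',Pw.T@M0[:,2],'model',tl,Ml[:,2])
ob=[(.005,-.031,.11),(.005,.031,.11),(-.005,-.031,.11),(-.005,.031,.11),(.005,-.031,0),(.005,.031,0)]
g=lambda l,k,ox,oy:[((c+.5)/k+ox-.5,(r+.5)/k+oy-.5) for c,r in l]
pnp('w15',ob,g([(92,141),(702,141),(103,65),(693,67),(212,513),(572,513)],4,160,160))
pnp('w12',ob,g([(104,110),(424,110),(103,74),(422,74),(137,415),(388,415)],5,205,130))
E
python3 x.py
```

```text
w15 resid [[-0.3, 0.1], [0.6, 0.4], [0.4, -0.2], [-0.7, -0.3], [0.1, 0.0], [-0.0, 0.0]]
  world: normal elev 41.75 up elev 48.24 B [0.4559 0.0252 0.0352] model B [0.4561 0.0247 0.0382]
  tcp in panel [ 0.1385 -0.0014  0.1695] tool z in panel [-0.7856  0.0071 -0.6187] model [0.1315 0.     0.1712] [-0.7663 -0.0004 -0.6425]
w12 resid [[-0.4, 0.2], [0.2, 0.1], [0.4, -0.2], [-0.1, -0.2], [0.2, 0.1], [-0.2, -0.0]]
  world: normal elev 41.67 up elev 48.33 B [0.4564 0.0259 0.0357] model B [0.4561 0.0247 0.0382]
  tcp in panel [ 0.2713 -0.0015  0.2866] tool z in panel [-0.7823  0.0074 -0.6229] model [0.1315 0.     0.1712] [-0.7663 -0.0004 -0.6425]
```

View pics/w18p.png

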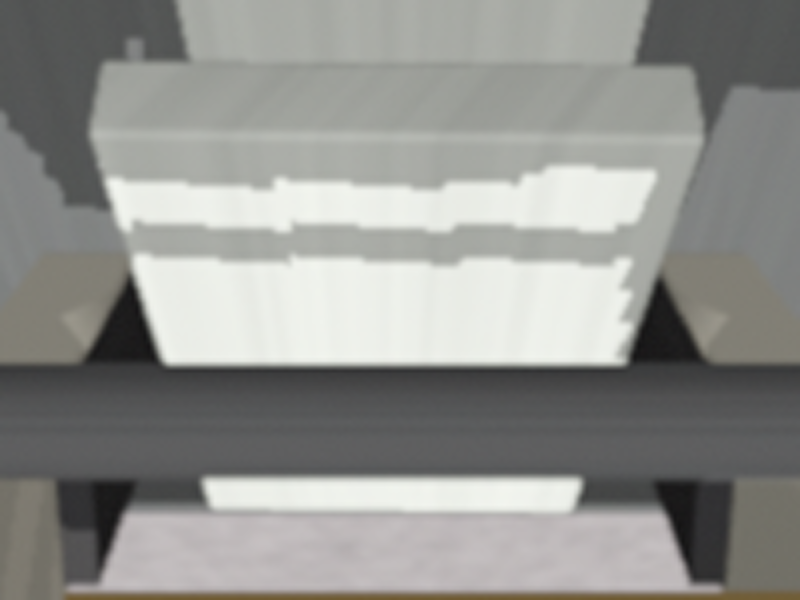

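```bash
cat >> x.py <<'E'
pnp('w18',ob,g([(90,134),(704,137),(105,65),(693,68),(208,513),(574,513)],4,160,160))
E
python3 x.py | tail -3
python3 - <<'E'
s=open('t.py').read()
s=s.replace("Pr=np.c_[rr.n,rr.yr,rr.up]           # panel axes at rest","g_=np.radians(1.7); nn=np.cos(g_)*rr.n+np.sin(g_)*rr.up; uu=np.cos(g_)*rr.up-np.sin(g_)*rr.n; Pr=np.c_[nn,rr.yr,uu]; B=rr.seat+rr.n*.0018+nn*.005")
open('t.py','w').write(s)
E
python3 t.py .012; python3 v2.py w18
```

```text
w18 resid [[0.2, 0.9], [0.3, 0.9], [-0.1, -1.0], [-0.5, -1.0], [0.7, 0.0], [-0.7, 0.3]]
  world: normal elev 83.63 up elev 6.37 B [ 0.4287 -0.2352  0.0187] model B [0.4561 0.0247 0.0382]
  tcp in panel [ 0.1399 -0.0012  0.1682] tool z in panel [-0.7879  0.0065 -0.6157] model [0.1315 0.     0.1712] [-0.7663 -0.0004 -0.6425]
panel-frame tcp [0.1363 0.     0.1671]
tcp [ 0.5747 -0.2218  0.1802] toolz [-0.4962 -0.0438 -0.8671]
row [-0.0062 -0.0007 -0.0007] [0.0005 0.0307 0.0001] dist 0.006 ang 1.8 rows>= 1
up in tool [-0.0525  0.     -0.0851]
lowest tip 0.009095238122109672
panel mid [ 0.4845 -0.2307  0.028 ] tray local [0.0606 0.0013 0.028 ] slope 6.642200851382884 lowest edge z 0.016707113659666543
```

View pics/v_w18.png

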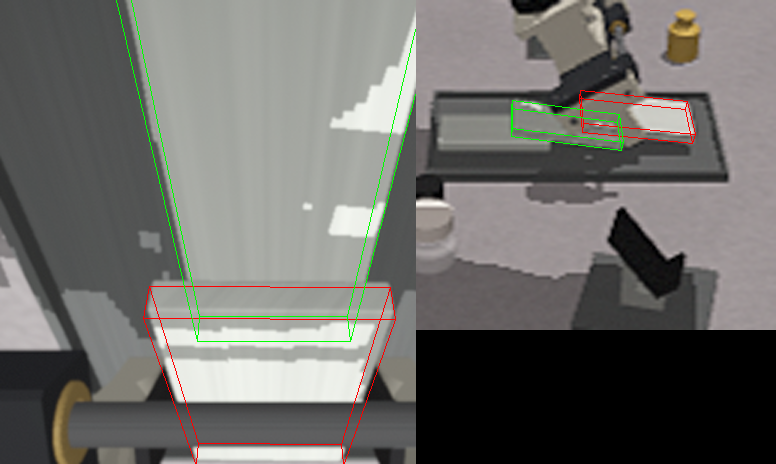

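PnP in the wrist views (w12, w15, w18) shows the panel leaned 1.7° further than the rest's face, with its bottom about 1.8 mm out on the ledge. I've corrected the tool tilt for that and am lowering to about 3 mm above its place.

Request:
carry_out --moves "0.05 -0.003 -0.0007 -0.0005 0 0.015 0;0.05 -0.006 -0.0007 -0.0005 0 0.031 0;0.05 -0.004 -0.0007 0.003 0 0.031 0;0.05 -0.0015 -0.0007 0.007 0 0.031 0;0.05 -0.0015 -0.0007 0.007 0 0.031 0"

```text
clock: 24.65
tool_pos: [0.5741, -0.2218, 0.1699]
orientation: [-180.0, 30.0, 5.1]
force: [-0.9, -0.4, -2.1]
opening: 0.0615
```

```bash
python3 e2.py w19 270 150; python3 v2.py w19; python3 t.py 0|grep -E "row|up"
```

```text
{'clock': 24.75, 'joint_pos': [-1.8242, 36.8892, -11.1157, 3.6172, -71.8054, 94.8774], 'tool_pos': [0.5744, -0.2218, 0.1703], 'orientation': [-179.9838, 29.9559, 5.1021], 'force': [0.4664, 0.664, -2.4061], 'opening': 0.0618}
panel mid [ 0.4836 -0.2299  0.0192] tray local [0.0615 0.0005 0.0192] slope 8.322116378048234 lowest edge z 0.006321960700833811
row [0.0013 0.0001 0.0017] [0.0002 0.0014 0.0002] dist 0.002 ang 0.1 rows>= 1
up in tool [-0.0499 -0.     -0.0866]
```

View pics/v_w19.png

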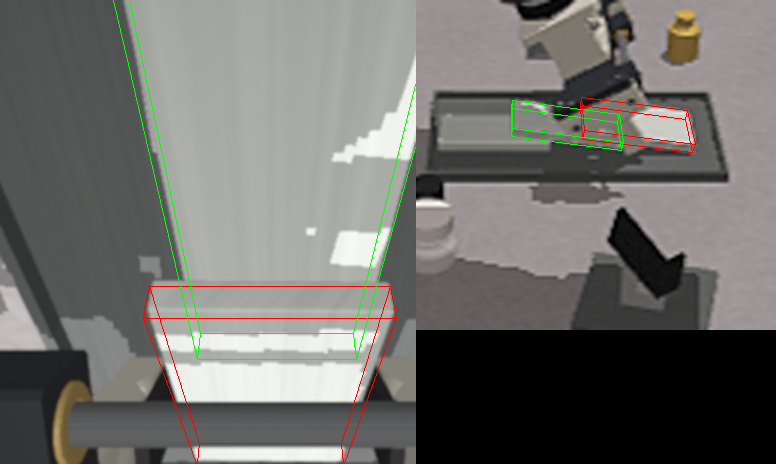

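Request:
carry_out --moves "0.05 0.0005 0 0.001 0 0.001 0;0.05 0.001 0 0.0018 0 0.001 0;0.05 0.001 0 0.0018 0 0.001 0"

```text
clock: 25.05
tool_pos: [0.5746, -0.2218, 0.1686]
orientation: [-180.0, 29.9, 5.1]
force: [0.8, 0.3, -1.6]
opening: 0.0616
```

Request:
carry_out --moves "0.05 0.0003 0 0.0005 0 0 0;0.05 0.0005 0 0.0009 0 0 0;0.05 0.0005 0 0.0009 0 0 0"

```text
clock: 25.35
tool_pos: [0.5746, -0.2217, 0.1684]
orientation: [180.0, 29.9, 5.1]
force: [-0.2, 2.0, 4.7]
opening: 0.0616
```

Request:
carry_out --moves "0.05 0.0003 0 0.0005 0 0 0;0.05 0.0003 0 0.0005 0 0 0"

```text
clock: 25.55
tool_pos: [0.5746, -0.2217, 0.1683]
orientation: [180.0, 29.9, 5.1]
force: [-0.3, 3.2, 9.2]
opening: 0.0614
```

```bash
python3 e2.py w20 270 150; python3 v2.py w20; python3 -c "
from h import *
o=ctrl.get_obs();print(o['force'],o['moment'])"
```

```text
{'clock': 25.65, 'joint_pos': [-1.8076, 36.9987, -11.2073, 3.6441, -71.5021, 94.8621], 'tool_pos': [0.5746, -0.2217, 0.1684], 'orientation': [179.989, 29.8554, 5.1248], 'force': [-0.5439, 2.3711, 9.2153], 'opening': 0.0618}
panel mid [ 0.484  -0.2299  0.0171] tray local [0.0611 0.0005 0.0171] slope 8.422556444831159 lowest edge z 0.004144028964403844
[-0.5439  2.3711  9.2153] [ 0.9461  0.1391 -0.496 ]
```

View pics/v_w20.png

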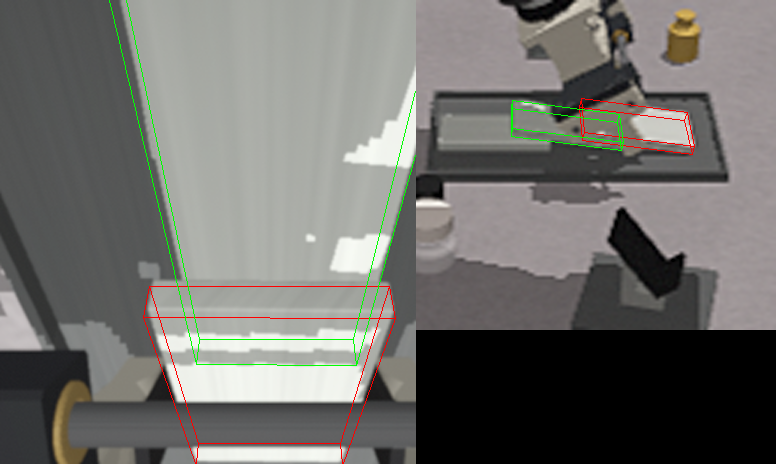

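It's seated: contact of about 11 N at the modelled height (low edge z 4.1 mm, slope 8.4°). I'll release slowly.

Request:
carry_out --moves "0.0615 -0.0003 0 -0.0005 0 0 0;0.0625 -0.0003 0 -0.0005 0 0 0;0.0635 -0.0003 0 -0.0005 0 0 0;0.065 -0.0003 0 -0.0005 0 0 0;0.067 -0.0003 0 -0.0005 0 0 0;0.069 -0.0003 0 -0.0005 0 0 0;0.072 -0.0003 0 -0.0005 0 0 0;0.072 -0.0003 0 -0.0005 0 0 0"

```text
clock: 26.45
tool_pos: [0.5744, -0.2218, 0.1675]
orientation: [-180.0, 29.9, 5.1]
force: [0.7, -0.1, 0.0]
opening: 0.0719
```

```bash
python3 e2.py w21 270 150
```

```text
{'clock': 26.55, 'joint_pos': [-1.8284, 37.0474, -11.2334, 3.6177, -71.4269, 94.861], 'tool_pos': [0.5744, -0.2218, 0.1676], 'orientation': [-179.9875, 29.8527, 5.0982], 'force': [-0.0088, -0.3847, 1.0173], 'opening': 0.0717}
```

View pics/w21.png

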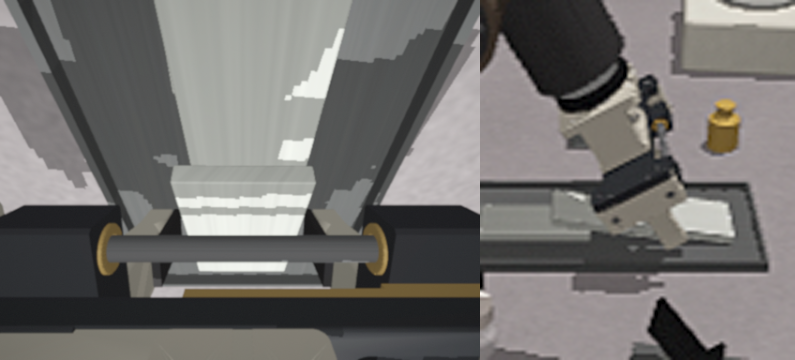

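Request:
carry_out --moves "0.072 0 0 -0.008 0 0 0;0.072 0 0 -0.02 0 0 0;0.072 0 0 -0.04 0 0 0;0.072 0 0 -0.065 0 0 0;0.072 0 0 -0.1 0 0 0;0.072 0 0 -0.14 0 0 0;0.072 0.06 0 -0.18 0 -0.15 0;0.072 0.06 0 -0.2 0 -0.3 0;0.072 0.06 0 -0.2 0 -0.3 0;0.072 0.06 0 -0.2 0 -0.3 0"

```text
clock: 27.55
tool_pos: [0.7265, -0.2079, 0.3091]
orientation: [-180.0, 47.1, 5.2]
force: [0.6, 0.2, 0.2]
opening: 0.0722
```

```bash
python3 e2.py w22 270 165
python3 - <<'E'
import sys; sys.path.insert(0,'.')
from h import *
import pickle
s,s2,o=pickle.load(open('w22.pkl','rb'))
cv2.imwrite('pics/w22w.png',cv2.resize(s['image'],(800,600),interpolation=cv2.INTER_CUBIC)[:,:,::-1])
E
```

```text
{'clock': 27.65, 'joint_pos': [-0.2806, 46.646, 24.2255, 4.301, -114.3103, 95.4507], 'tool_pos': [0.7251, -0.2085, 0.3117], 'orientation': [-179.9959, 46.9172, 5.0946], 'force': [-0.7809, 0.4155, 1.3241], 'opening': 0.072}
```

View pics/w22w.png

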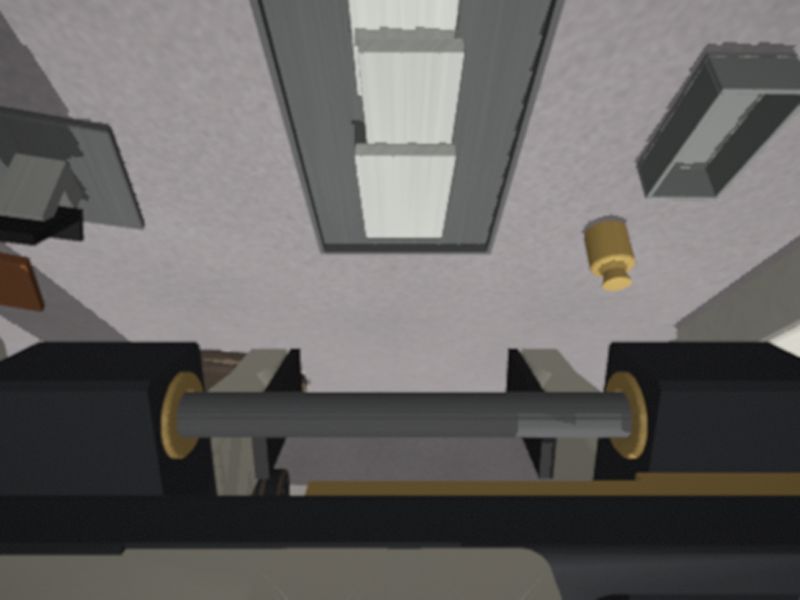

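View pics/w22.png

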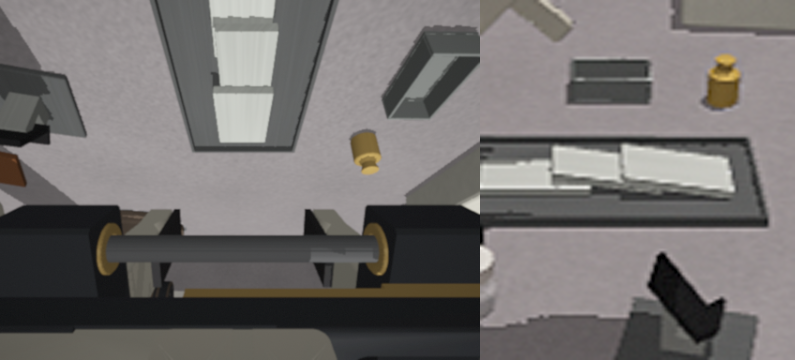

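Run:
```python
import sys; sys.path.insert(0,'.')
from h import *
import pickle
s,s2,o=pickle.load(open('w22.pkl','rb')); t=snap('top','top22'); pickle.dump(t,open('top22.pkl','wb'))
crop(s2,'s22',210,140,320,185,7); crop(s,'w22c',155,0,365,165,3.8); crop(t,'t22',290,130,390,260,4.5)
```

```text
(no output)
```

View pics/s22.png

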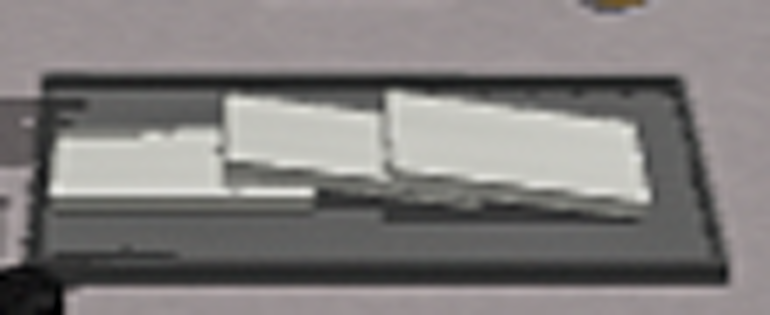

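View pics/w22c.png

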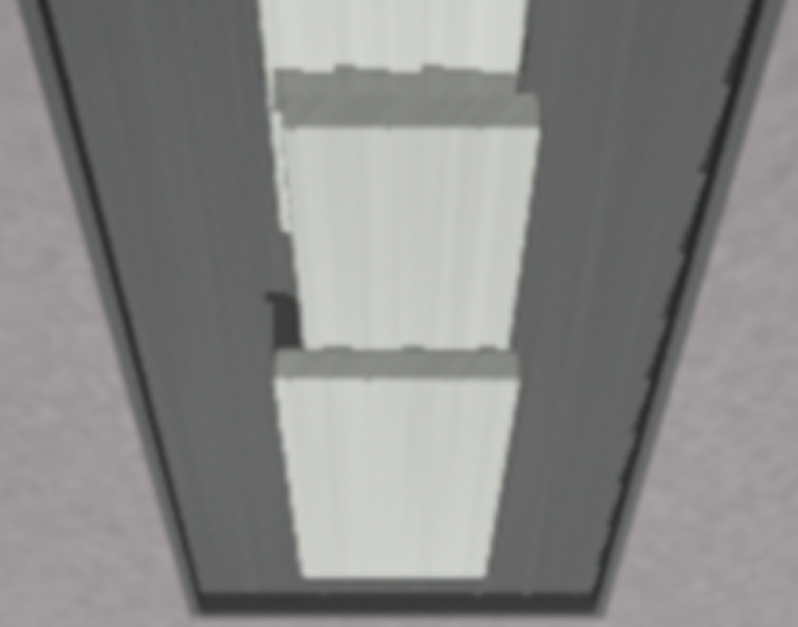

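View pics/top22.png

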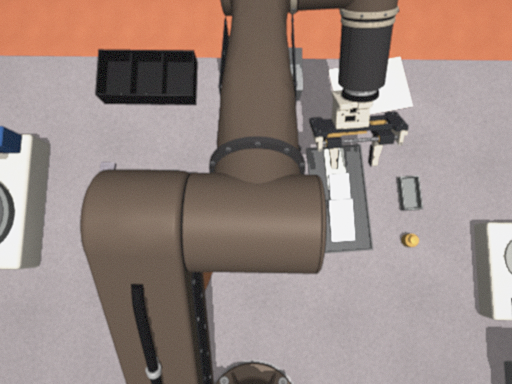

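```bash
cat > f.py <<'E'
from t import *
from scipy.optimize import least_squares
s,s2,o=pickle.load(open('w22.pkl','rb'))
g=lambda l,k,ox,oy:[((c+.5)/k+ox-.5,(r+.5)/k+oy-.5) for c,r in l]
ux=np.array([np.cos(th),0,-np.sin(th)]); n=np.array([np.sin(th),0,np.cos(th)])
def pt(p,i,j,hw): return np.array([q[0],q[1],0])+Rt@(np.array([p[0],p[1],.017])+R.from_euler('z',p[2]).as_matrix()@(ux*i*.055+n*.005+np.array([0,j*hw,0])))
def fit(S_,ob,hw,nm,cam=False):
    f=lambda p:np.r_[np.concatenate([proj(S_,pt(p,i,j,hw))-u for (i,j),u in ob])]
    r=least_squares(f,[.06,0,0]);print(nm,r.x[:2],np.degrees(r.x[2]).round(2),f(r.x).round(1)); return r.x
A=fit(s2,list(zip([(-1,1),(1,1),(1,-1),(-1,-1)],g([(388,92),(637,122),(651,203),(392,170)],7,210,140))),.031,'new side')
Bb=fit(s2,list(zip([(-1,1),(-1,-1)],g([(226,95),(230,163)],7,210,140))),.026,'rowb side')
C=fit(s,list(zip([(1,-1),(1,1),(-1,-1),(-1,1)],g([(302,577),(488,577),(275,378),(519,378)],3.8,155,0))),.031,'new wrist')
D=fit(s,list(zip([(-1,-1),(-1,1)],g([(284,127),(540,127)],3.8,155,0))),.026,'rowb wrist')
print('spacing',A[0]-Bb[0],C[0]-D[0])
for (c,r),l in zip(g([(192,613),(605,613)],3.8,155,0),((.145,-.075),(.145,.075))):
    X=atz(s,(r,c),.012); print('tray end corner local',(Rt.T@(X-[q[0],q[1],0])),l)
E
python3 f.py
```

```text
new side [ 0.062  -0.0006] -0.53 [ 0.  -0.2 -0.3  0.3 -0.   0.   0.3 -0.1]
rowb side [-0.0071  0.0016] 1.62 [ 0.   0.2 -0.  -0.2]
new wrist [0.0575 0.0008] -0.16 [ 0.3 -0.2 -0.2 -0.1 -0.7  0.1  0.7  0.3]
rowb wrist [-0.011   0.0037] 0.04 [-1.   0.1  1.   0.1]
spacing 0.06911992835089681 0.06849695395123367
tray end corner local [ 0.1382 -0.0719  0.012 ] (0.145, -0.075)
tray end corner local [0.1379 0.0755 0.012 ] (0.145, 0.075)
```

The new panel lies 69 mm beyond the second (both views) and is centred to about 1 mm and straight to within 0.5°. I'll take a last look at the whole scene before handing in.

```bash
python3 -c "
from h import *
s=snap('side','fin'); state()"
```

```text
{'clock': 27.75, 'joint_pos': [-0.2923, 46.5354, 24.1955, 4.3055, -114.3432, 95.4512], 'tool_pos': [0.7246, -0.2086, 0.3131], 'orientation': [179.9908, 46.8701, 5.0728], 'force': [-0.4816, -0.9197, 1.0911], 'opening': 0.0719}
```

View pics/fin.png

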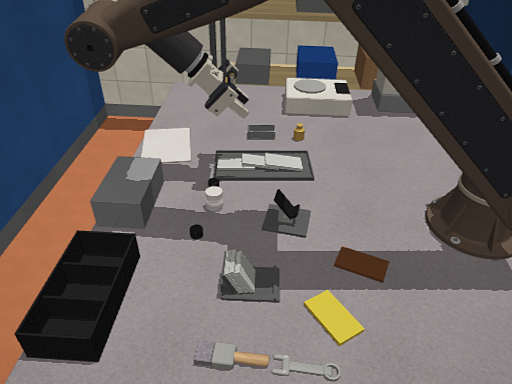

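The last view shows three shingles in the tray (240–300, 160), the short panels leaning in the rack (240,270), the rest empty, and the bystanders where they were.

```bash
python3 -c "
from plant import ctrl
print(ctrl.close_job())"
```

```text
the job is handed in; nothing more can be done
None
```

I drew the tall aluminium panel up out of the stack and stood it on the rest with its lower end on the ledge, then let go of it there. I then took it again across its width, laid it in the tray as the third shingle and released it slowly. The job was handed in at about 28 s of the 59 s allowed, with the arm clear of everything.

**Final checks:**
- **Spacing:** the new panel lies 69.1 mm (side view) and 68.5 mm (wrist view) beyond the second one, against 70 mm asked.
- **Centring and angle:** it is within about 1 mm of the tray's centre line and straight to about 0.5°.
- **Seating:** while I still held it, the pose gave 8.4° slope with the low edge at 4.1 mm, against the floor's 4 mm.
- **Rest of the scene:** the three short panels fell back by about a panel's thickness and still lean in the rack. The row panels and bystanders look unmoved in the last picture.

**What disagreed:**
- **On the rest:** the panel stood about 1.7° further over than the rest's face, with its foot about 2 mm out on the ledge. I corrected the tray tilt for this.
- **Wrist camera:** its heights read about 4 mm off, and its absolute position along the row was about 4 mm different from the side view's (57.5 against 62 mm). I therefore relied on the spacing between panels.
- **Row panels:** by my measurement the first and second panels themselves lie about 1.4 and 2.7 mm off the centre line, to opposite sides. I laid the new panel on the centre line.

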